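# Put the espresso tool caddy back together

## Robot

A 6-joint arm with a two-finger parallel gripper is mounted at the origin on a cart in front of the work surface, level with it; the furniture and walls round the work are solid. World frame = base frame: x ahead of the robot, y to its left, z up, the work surface at z = 0. Lengths are in m, angles in rad, forces in N, time in s.
With the tool pointing down it reaches from about 0.375 to 0.9 m from the base axis. Payload 3.1 kg.
Tool frame: the origin (TCP) lies between the finger pads; the fingertips stand 11 mm ahead of it and the grasp point (between the pads) lies 8 mm behind it; z points along the fingers, y is the direction in which the jaws open and shut (so a half turn about z gives the same grasp; the last joint's range is limited). The gripper opens to 85 mm and grips with 20 to 120 N. Pads are 22 mm wide; open, the fingers measure 114 mm over their backs; the gripper's body (76 mm by 85 mm) begins 54 mm behind the grasp point. The pads swing forward as they close: fully open they stand 13 mm farther back than shut.
Start: joints at [1.079, 0.527, 1.433, -0, 1.181, -0.178], TCP at [0.192, 0.595, 0.242] pointing down, gripper open.
Joint ranges: [-3.08, 3.08], [-0.75, 2.2], [0.22, 2.44], [-1.43, 4.57], [0, 2.65], [-2.85, 2.85]. Speed limits (rad/s): [2.79, 2.79, 3.14, 3.14, 3.14, 3.14].

## Interface

Orientations are given as a unit quaternion [x, y, z, w].
In Python, from station import manip gives the robot as it stands.
- The arm moves only by the tool move_arm, never from a script. Its argument "deltas" is a list of rows, each a list of 5 numbers: the shift along the tool's x, y, z in units of 40 cm (1.0 is 40 cm), then the turn about the tool's z in units of 0.5 rad (1.0 is 0.5 rad), then the opening in per cent of the stroke, from 0 (shut) to 100 (fully open). In form: [[x, y, z, twist, grip], ...]. A call has exactly 8 rows; each row is the pose to reach, as a shift and turn from the pose commanded when the call began, along the tool's axes at that moment; what a row does not reach only later rows make up. A row lasts 1/12 s, in which the tool goes at most 41.7 mm and 7.16 degrees, less where a joint would pass 70% of its speed; a pose out of reach is approached as far as the arm can. A call with a number of a shift or a turn outside -1 to 1 is refused whole. A call with a gripper value outside its range is refused whole. The fingers move at their own pace and stop on an object; "force" is the grip in N (left out, the last holds). Time passes only in rows, so rows that repeat a pose let the fingers close, or fill a call up. It gives the time, the measured TCP pose, the force and the opening at its end, in the units of the state.
- manip.sense(): the state, without advancing time (a new reading comes with each control period).
- manip.snapshot(name): name is "scene" or "top" or "wrist"; returns (picture, depth): 420x560x3 uint8, red, green, blue; 420x560 float32, m along the optical axis (not along the pixel's ray), 0 where there is no reading.
- manip.get_calibration(name): a dict with "vfov" (degrees; the focal length in pixels is half the picture's height over the tangent of half this angle, whatever the lens; pixels are square), "cx", "cy" (the principal point, pixels), "pose" (4x4, takes a point from camera to world coordinates). Camera axes: x right, y down, z forward; pixel columns grow to the right and rows downward; lengths in m; the calibration is good to about 2 mm. A picture is of the moment at which its call begins: read the wrist's pose just before it. get_calibration takes no time and is no camera call; for the wrist camera it gives the pose at the moment of the call.
- manip.sign_off(): hands the job in, once; it reports no verdict.
The state is a dict: "t": time; "q": joint angles; "qd": joint speeds; "tau": joint torques, N m; "tcp_pos": TCP position; "tool_rot": TCP orientation; "force": force on the tool from outside, world axes, zero at the start; "ft_torque": the same for the moment, N m; "finger_gap": opening from 0.0 (shut) to 1.0 (fully open).
Only numpy, scipy, OpenCV 4.12 (cv2) and the standard library are available. Lean on these libraries where they do the work, as an engineer would, in place of code of your own. Each camera call takes 0.05 s, during which the arm holds its last target.

## Task

The espresso tool caddy has been washed and the tools are mixed up with things from the till. First lower the caddy's black deck flat onto its wooden base, so that both steel pins come up through its two pin holes, then put the three tools back in it: the tamper upright in the round well, the dosing cup upright in the square well and the grinder brush lying flat in the long trough. Leave the look-alikes from the till, the wooden hand stamp, the clear shot glass and the marker pen, standing or lying where they are, and let go of everything.

Things in the scene. Friction and masses are not known exactly. Their poses are not given: they have to be found in the camera images.
- caddy_base: Fixed dark wooden caddy base, 166 (x) x 238 (y) x 22 mm; origin: centre of its underside, z up. Two steel pins, 10 mm thick, stand at (x, y) = (-48, 102) and (-48, -102) mm, 17 mm above its top, the upper 8 mm tapered. Pads on its top mark the deck's openings: black disc (28, 62), cork square (28, -62), grey strip, 4 mm high, (-48, 0). In the wells close fingers along its x: the deck's handle is near.
- deck_grip (a point): Middle of the loose black deck's handle: bar 10 mm thick, 40 mm along the deck's x, 36 mm above its underside. Deck 156 (x) x 228 (y) x 8 mm, 0.3 kg; its centre is 34 mm to -x of here. From the centre: round well 73 mm (28, 62), square well 71 mm (28, -62), trough 47 x 181 (-48, 0), pin holes 12 mm (-48, +-102). Seated: centre and axes over the base's, here 58 mm up, brush on strip at 26 mm, others at 22 mm.
- tamper_center (a point): Centre of the tamper, half-way up: steel foot 58 mm wide and 21 mm high, wooden grip about 40 mm wide from 21 to 83 mm up, 83 mm high in all, stands upright, z up, round; 0.36 kg.
- dosing_cup_center (a point): Centre of the dosing cup, half-way up: plain grey-white cup without a handle, round, 57 mm wide, 56 mm high, open at the top, wall up to 10 mm thick, z up; 0.09 kg.
- brush_center (a point): Centre of the grinder brush (wooden handle, dark bristles), which lies flat: 152 mm long along this point's y axis, bristles at the +y end, handle 15 mm wide, ferrule 17, 19 mm high, z up; 0.05 kg. Either way round in the trough; open the fingers little there (deck handle 53 mm from the trough's middle line).
- stamp_center (a point): Look-alike of the tamper that stays: centre of the wooden hand stamp, half-way up, with a square foot 28 x 38 mm and 69 mm high; z up.
- shot_glass_center (a point): Look-alike of the dosing cup that stays: centre of the clear shot glass, half-way up, 47 mm wide and 58 mm high; z up.
- marker_center (a point): Look-alike of the brush that stays: centre of the marker pen lying flat, white with a blue cap, 135 mm long along its y, 16 mm thick.
Things that resemble listed ones, but are neither listed nor needed, are in the scene too. Leave any green look-alike of the part that bears dosing_cup_center alone.

How it is judged:
On the way:
1. the deck lies flat on the base with both pins through its holes, before any tool is put on the caddy (x of deck_grip in the frame of caddy_base between 0.03 and 0.038 m and y of deck_grip in the frame of caddy_base between -0.004 and 0.004 m and z of deck_grip in the frame of caddy_base between 0.055 and 0.061 m and angle between the x axis of deck_grip and the x axis of caddy_base, either way round below 0.04 rad and angle between deck_grip's own z axis and vertical below 0.03 rad and horizontal distance between each of tamper_center, dosing_cup_center, brush_center and caddy_base above 0.12 m), for 0.2 s.
At the end, for the whole second after the job is handed in: Deck flat on the base over both pins (within 4 mm, 0.04 rad); tamper upright in the round well, dosing cup upright in the square well (each on the base, within 10 mm of its centre); brush flat in the trough; stamp, shot glass and marker within 30 mm of their starts, not knocked over (x of deck_grip in the frame of caddy_base between 0.03 and 0.038 m and y of deck_grip in the frame of caddy_base between -0.004 and 0.004 m and z of deck_grip in the frame of caddy_base between 0.055 and 0.061 m and angle between the x axis of deck_grip and the x axis of caddy_base, either way round below 0.04 rad and angle between deck_grip's own z axis and vertical below 0.03 rad and x of tamper_center in the frame of caddy_base between 0.018 and 0.038 m and y of tamper_center in the frame of caddy_base between 0.052 and 0.072 m and z of tamper_center in the frame of caddy_base between 0.0595 and 0.0675 m and angle between each of tamper_center, dosing_cup_center's own z axis and vertical below 0.06 rad and x of dosing_cup_center in the frame of caddy_base between 0.018 and 0.038 m and y of dosing_cup_center in the frame of caddy_base between -0.072 and -0.052 m and z of dosing_cup_center in the frame of caddy_base between 0.046 and 0.054 m and x of brush_center in the frame of caddy_base between -0.063 and -0.033 m and y of brush_center in the frame of caddy_base between -0.012 and 0.012 m and z of brush_center in the frame of caddy_base between 0.031 and 0.041 m and angle between the y axis of brush_center and the y axis of caddy_base, either way round below 0.2 rad and distance of each of stamp_center, shot_glass_center, marker_center from where it was at the start of the episode below 0.03 m and angle between each of stamp_center, shot_glass_center's own z axis and vertical below 0.3 rad); the robot touches nothing.
It fails at once if the stamp is moved by more than 50 mm (distance of stamp_center from where it was at the start of the episode above 0.05 m).
It fails at once if the shot glass is moved by more than 50 mm (distance of shot_glass_center from where it was at the start of the episode above 0.05 m).
It fails at once if the marker pen is moved by more than 50 mm (distance of marker_center from where it was at the start of the episode above 0.05 m).
It also fails if it takes over 136 s, if anything falls off the work surface, if the arm or the gripper's body presses on something with over 40 N, if the wrist force passes 120 N, or if a joint passes its speed limit or range.

## Working session

There is one attempt and no reset: what is moved stays moved. The work goes in short steps, Python scripts to look and compute and a tool call to move; the robot and the scene stay as the last step left them, time stands still between calls to the robot, and variables do not carry over. Pictures are saved under pics/ and viewed, and the job is handed in when it is done.

Besides the shell and the picture viewer there is one more tool, called after ">>>" as a command line: name --pt "numbers of a row" for each row, then --argument value for the rest. move_arm: Moves the arm, as the interface text tells. Its arguments: {"type":"object","properties":{"deltas":{"type":"array","items":{"type":"array","items":{"type":"number"}}},"force":{"type":"number"}},"required":["deltas"]}

```bash
ls; mkdir -p pics
python3 - <<'E'
from station import manip
import cv2,numpy as np
s=manip.sense();print(s['t'],s['tcp_pos'],s['tool_rot'],s['finger_gap'])
for n in ['scene','top','wrist']:
    c=manip.get_calibration(n);print(n,c['vfov'],c['cx'],c['cy'],np.round(c['pose'],4).tolist())
    p,d=manip.snapshot(n);np.savez(f'pics/{n}0.npz',p=p,d=d,pose=c['pose'],v=c['vfov'],cx=c['cx'],cy=c['cy'])
    cv2.imwrite(f'pics/{n}0.png',p[:,:,::-1])
    print((d>0).mean(),d[d>0].min(),d.max())
E
```

```text
pics
0.0 [0.19198133 0.59405729 0.24133424] [ 1.55784887e-01  9.87790418e-01 -1.01635142e-03 -3.55350760e-04] 0.9982015548055854
scene 42.45415577568825 273.39823626697535 208.88485613098214 [[-0.5335, -0.4963, 0.6849, -0.5793], [-0.8456, 0.2955, -0.4445, 0.7267], [0.0182, -0.8163, -0.5774, 0.9965], [0.0, 0.0, 0.0, 1.0]]
0.9510586734693878 0.5784265 3.999977
top 48.1944308672907 271.8416760680999 204.37734627612787 [[-0.171, -0.8443, 0.5079, -0.1021], [-0.9852, 0.1395, -0.0998, 0.1167], [0.0134, -0.5174, -0.8556, 1.1201], [0.0, 0.0, 0.0, 1.0]]
0.9958843537414966 0.31431374 3.2840753
wrist 63.91714961894419 280.2618755051692 209.93504377032534 [[0.3076, 0.9114, 0.2735, 0.1236], [0.9515, -0.2943, -0.0897, 0.6171], [-0.0013, 0.2878, -0.9577, 0.3721], [0.0, 0.0, 0.0, 1.0]]
0.9960544217687075 0.059346497 1.4424787
```

View pics/scene0.png

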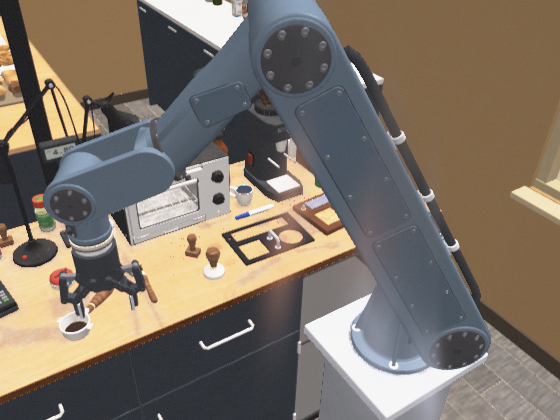

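View pics/top0.png

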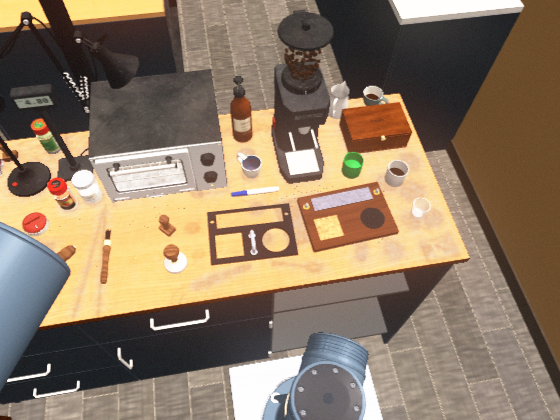

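View pics/wrist0.png

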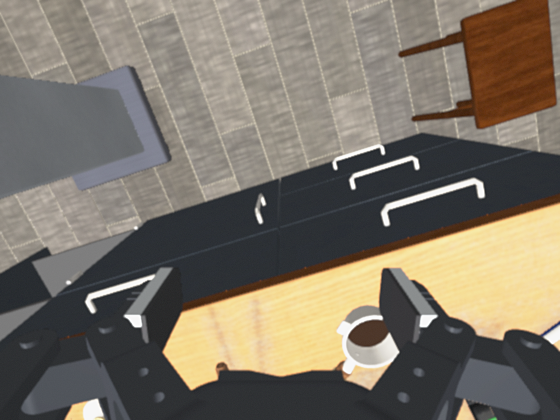

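```bash
cat > h.py <<'E'
import numpy as np,cv2
def load(f):
    z=np.load(f);return z['p'],z['d'],z['pose'],float(z['v']),float(z['cx']),float(z['cy'])
def foc(v): return 210/np.tan(np.radians(v)/2)
def pts(f):
    p,d,T,v,cx,cy=load(f);fl=foc(v)
    u,w=np.meshgrid(np.arange(560),np.arange(420))
    P=np.stack([(u-cx)/fl*d,(w-cy)/fl*d,d],-1)
    return p,d,P@T[:3,:3].T+T[:3,3]
def ray(f,u,w,z):
    p,d,T,v,cx,cy=load(f);fl=foc(v)
    u=np.asarray(u,float);w=np.asarray(w,float)
    r=np.stack([(u-cx)/fl,(w-cy)/fl,np.ones_like(u)],-1)@T[:3,:3].T
    k=(z-T[2,3])/r[...,2]
    return T[:3,3]+r*k[...,None]
E
python3 - <<'E'
import cv2
from h import *
p,d,W=pts('pics/top0.npz')
b=p[:,:,::-1]
cv2.imwrite('pics/c1.png',cv2.resize(b[130:290,0:200],None,fx=4,fy=3.75,interpolation=3)[:600])
cv2.imwrite('pics/c2.png',cv2.resize(b[75:275,200:465],None,fx=3,fy=3,interpolation=3))
for n,u,w in [('deck',252,233),('base',340,235),('tamper',173,250),('stamp',164,218),('brush',106,256),('x',66,255),('cupA',250,166),('cupB',420,207),('cupC',397,172),('green',353,163),('white',85,180),('marker',255,191)]:
    print(n,np.round(W[w,u],3),p[w,u])
E
```

```text
deck [0.461 0.056 0.042] [247 246 247]
base [ 0.426 -0.172  0.025] [254 236 155]
tamper [0.428 0.256 0.077] [187 117  70]
stamp [0.528 0.274 0.067] [214 139  89]
brush [0.472 0.435 0.013] [203 128  78]
x [0.483 0.53  0.029] [194 122  71]
cupA [0.696 0.027 0.01 ] [136 112 127]
cupB [ 0.477 -0.412  0.019] [243 220 191]
cupC [ 0.591 -0.379  0.033] [105  67  46]
green [ 0.642 -0.263  0.033] [ 99 242 109]
white [0.659 0.467 0.095] [252 252 252]
marker [0.606 0.027 0.013] [255 255 255]
```

View pics/c1.png

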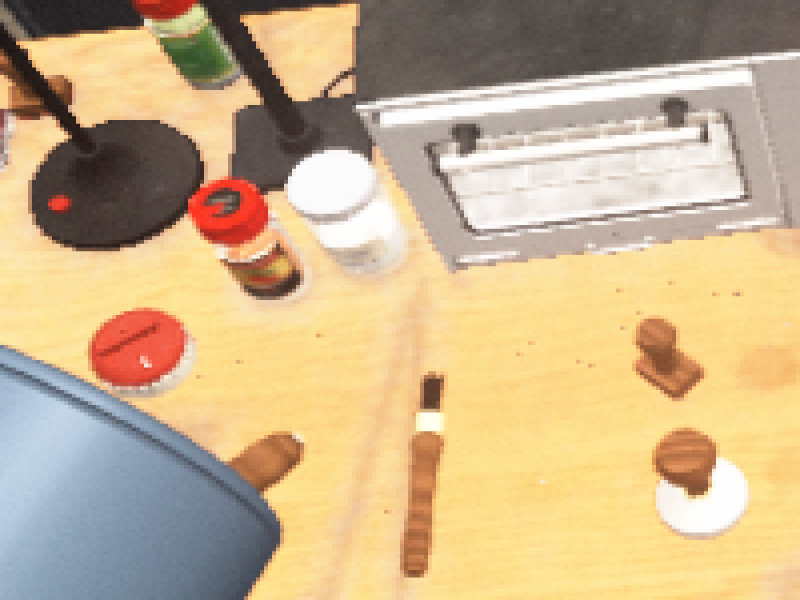

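View pics/c2.png

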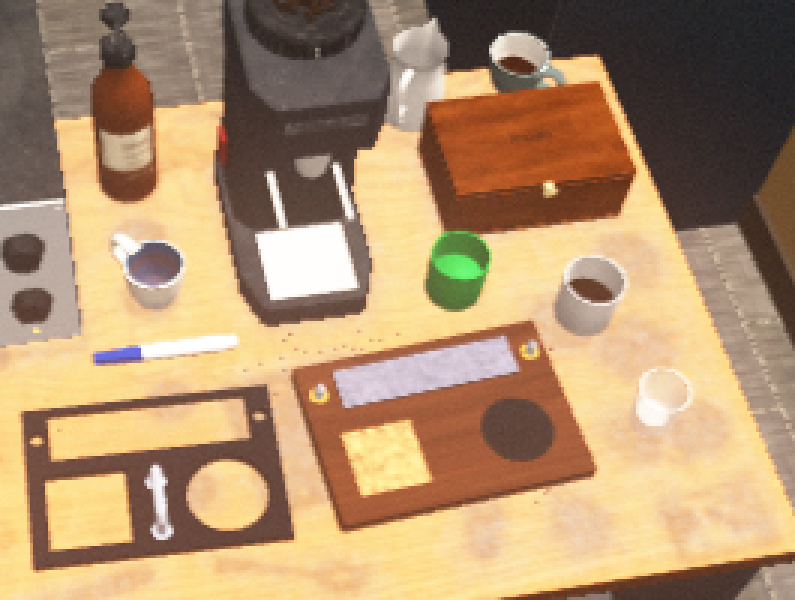

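```bash
cat > m.py <<'E'
from h import *
F='pics/top0.npz'
def rect(mask,z,show=''):
    cs,_=cv2.findContours(mask.astype(np.uint8),cv2.RETR_EXTERNAL,cv2.CHAIN_APPROX_NONE)
    c=max(cs,key=cv2.contourArea)[:,0]
    P=ray(F,c[:,0],c[:,1],z)[:,:2]
    (cx,cy),(w,h),a=cv2.minAreaRect((P*1000).astype(np.float32))
    print(show,'c',round(cx,1),round(cy,1),'wh',round(w,1),round(h,1),'ang',round(a,2), 'pix',c.mean(0).round())
    return P
E
python3 - <<'E'
from m import *
p,d,W=pts(F)
hsv=cv2.cvtColor(p,cv2.COLOR_RGB2HSV);H,S,V=[hsv[...,i].astype(int) for i in range(3)]
def box(m,u0,u1,v0,v1):
    k=np.zeros_like(m);k[v0:v1,u0:u1]=1;return m&(k>0)
for t in (90,110,130):
  rect(box(V<t,203,301,200,268),0.008,'deck%d'%t)
for t in (150,170,185):
  rect(box((V<t),299,401,180,252),0.022,'base%d'%t)
  
rect(box(V<80,355,390,203,232),0.022,'disc')
rect(box((V>200)&(H<40),310,345,212,242),0.022,'cork')
rect(box((V>120)&(H>100)&(H<150),305,375,185,212),0.026,'strip')
# deck holes
for nm,b in [('trough',(215,285,206,232)),('sq',(213,245,230,262)),('round',(260,292,225,255))]:
  rect(box(V>140,*b),0.008,nm)
E
```

```text
Traceback (most recent call last):
  File "m.py", line 5, in rect
    c=max(cs,key=cv2.contourArea)[:,0]
      ~~~^^^^^^^^^^^^^^^^^^^^^^^^
ValueError: max() iterable argument is empty
```

Run:
```python
from m import *
p,d,W=pts(F)
for y,x in [(210,220),(235,212),(258,252),(218,212),(214,372),(235,370),(245,330)]: print(p[y,x],W[y,x].round(3))
```

```text
[245 196 131] [ 0.571  0.131 -0.004]
[116  79  65] [0.492 0.16  0.005]
[108  73  61] [0.407 0.065 0.007]
[111  76  62] [0.542 0.155 0.008]
[98 76 64] [ 0.475 -0.273  0.023]
[167  95  60] [ 0.414 -0.25   0.023]
[166  91  57] [ 0.404 -0.14   0.019]
```

Run:
```python
from m import *
p,d,W=pts(F)
hsv=cv2.cvtColor(p,cv2.COLOR_RGB2HSV);H,S,V=[hsv[...,i].astype(int) for i in range(3)]
def box(m,u0,u1,v0,v1):
    k=np.zeros_like(m);k[v0:v1,u0:u1]=1;return m&(k>0)
for t in (150,175,195):
  rect(box(V<t,203,301,200,268),0.008,'deck%d'%t)
for t in (200,215):
  rect(box((V<t)&(S>100),299,401,180,252),0.022,'base%d'%t)
rect(box(V<130,355,390,203,232),0.022,'disc')
rect(box((V>220)&(H<40),312,345,212,242),0.022,'cork')
rect(box((S<80),305,375,185,212),0.026,'strip')
for nm,b in [('trough',(215,285,206,232)),('sq',(213,245,230,262)),('round',(260,292,225,255))]:
  rect(box(V>175,*b),0.008,nm)
```

```text
deck150 c 480.3 56.3 wh 224.4 157.6 ang 87.98 pix [251. 234.]
deck175 c 480.4 56.1 wh 226.0 158.7 ang 88.0 pix [251. 234.]
deck195 c 480.5 56.3 wh 227.0 159.2 ang 88.05 pix [251. 234.]
base200 c 483.1 -204.2 wh 170.5 239.0 ang 3.78 pix [346. 217.]
base215 c 483.3 -204.0 wh 170.6 240.8 ang 4.07 pix [346. 217.]
disc c 464.7 -271.2 wh 64.3 62.8 ang 27.06 pix [372. 218.]
cork c 455.8 -147.2 wh 65.3 66.1 ang 3.58 pix [328. 227.]
strip c 535.3 -203.5 wh 41.0 168.9 ang 4.12 pix [341. 198.]
trough c 527.0 55.4 wh 181.3 44.3 ang 87.97 pix [249. 218.]
sq c 453.6 119.5 wh 72.9 68.4 ang 88.15 pix [229. 245.]
round c 448.7 -4.5 wh 68.8 69.7 ang 38.99 pix [275. 240.]
```

Run:
```python
from m import *
p,d,W=pts(F)
hsv=cv2.cvtColor(p,cv2.COLOR_RGB2HSV);H,S,V=[hsv[...,i].astype(int) for i in range(3)]
def box(m,u0,u1,v0,v1):
    k=np.zeros_like(m);k[v0:v1,u0:u1]=1;return m&(k>0)
# tamper: by depth height
m=box((W[...,2]>0.012),155,195,235,280); P=W[m]; 
rect(box((S<60)&(V>180),155,195,240,280),0.012,'foot')
top=P[P[:,2]>0.075]; print('tamp top',top.mean(0).round(3),P[:,2].max())
m=box((W[...,2]>0.048),380,412,155,192);Q=W[m];print('cup rim',Q.min(0).round(3),Q.max(0).round(3)); rect(m,0.056,'cuprim')
m=box((W[...,2]>0.006)&(V<225),95,118,225,290);Q=W[m];rect(m,0.012,'brush');print(Q.mean(0).round(3),Q.max(0).round(3))
for n,b in [('green',(338,368,145,182)),('glass',(408,432,192,222)),('stamp',(155,180,208,240)),('x',(40,78,240,268))]:
  m=box((W[...,2]>0.02),*b);Q=W[m];print(n,np.percentile(Q,2,0).round(3),np.percentile(Q,98,0).round(3))
# pins
m=box((W[...,2]>0.030),300,385,180,215);print(np.argwhere(m).tolist()[:40]);print(W[m].round(3).tolist()[:20])
b=p[:,:,::-1]
cv2.imwrite('pics/c3.png',cv2.resize(b[140:215,340:440],None,fx=7,fy=7,interpolation=3))
for n,b in [('oven',(95,225,75,195)),('grinder',(275,330,10,180))]:
  m=box((W[...,2]>0.03),*b);Q=W[m];print(n,np.percentile(Q,1,0).round(3),np.percentile(Q,99,0).round(3))
```

```text
foot c 422.9 259.9 wh 51.2 57.3 ang 16.88 pix [176. 263.]
tamp top [0.412 0.258 0.108] 1.1200677823364193
cup rim [-0.102 -0.403  0.048] [0.619 0.117 1.12 ]
cuprim c 587.1 -372.7 wh 55.2 63.0 ang 50.96 pix [398. 169.]
brush c 451.3 437.8 wh 18.6 106.3 ang 85.24 pix [104. 264.]
[0.462 0.436 0.018] [0.55 0.45 1.12]
green [ 0.609 -0.314  0.021] [ 0.701 -0.23   0.057]
glass [ 0.441 -0.42   0.022] [ 0.484 -0.376  0.06 ]
stamp [0.119 0.17  0.021] [0.537 0.287 0.743]
x [0.062 0.244 0.021] [0.506 0.545 0.81 ]
[[181, 320], [184, 341], [184, 359], [188, 377], [189, 376], [189, 377], [189, 378], [190, 324], [190, 375], [190, 376], [190, 377], [190, 378], [191, 377], [192, 339], [192, 350], [192, 376], [192, 377], [196, 384], [198, 342], [200, 371], [201, 381], [202, 305], [202, 343], [202, 366], [203, 305], [203, 306], [204, 305], [204, 306], [204, 307], [204, 328], [205, 304], [205, 305], [205, 306], [205, 307], [205, 314], [205, 325], [206, 306], [206, 320], [207, 336], [208, 318]]
[[-0.102, 0.117, 1.12], [-0.102, 0.117, 1.12], [-0.102, 0.117, 1.12], [0.545, -0.305, 0.038], [0.542, -0.301, 0.038], [0.542, -0.304, 0.038], [0.544, -0.308, 0.034], [-0.102, 0.117, 1.12], [0.543, -0.3, 0.032], [0.541, -0.302, 0.035], [0.542, -0.305, 0.033], [0.542, -0.308, 0.032], [0.539, -0.305, 0.031], [-0.102, 0.117, 1.12], [-0.102, 0.117, 1.12], [0.536, -0.301, 0.032], [0.537, -0.304, 0.03], [-0.102, 0.117, 1.12], [0.534, -0.204, 0.03], [-0.102, 0.117, 1.12]]
oven [0.59  0.106 0.041] [0.874 0.41  0.281]
grinder [ 0.635 -0.175  0.031] [ 0.818 -0.057  0.439]
```

View pics/c3.png

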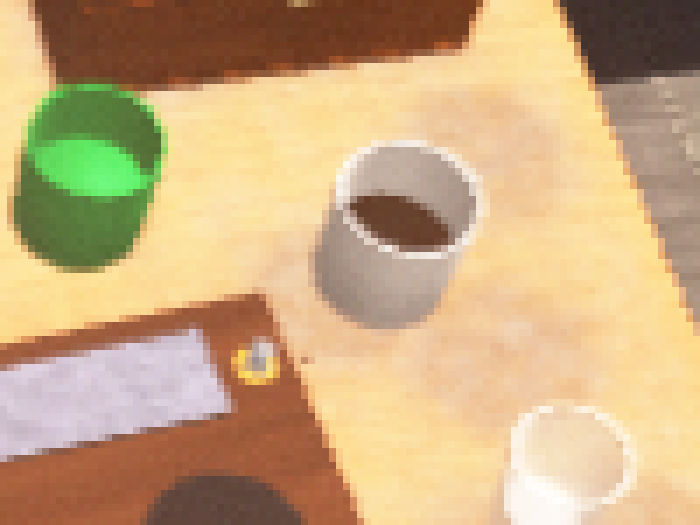

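```bash
cat > g.py <<'E'
import sys
from station import manip
import numpy as np
from scipy.spatial.transform import Rotation as R
# usage: g.py x y z yaw_deg  -> remaining deltas in tool units
def go(x,y,z,yaw):
    s=manip.sense();r=R.from_quat(s['tool_rot']).as_matrix()
    d=r.T@(np.array([x,y,z])-s['tcp_pos'])/0.4
    cur=np.degrees(np.arctan2(r[1,0],r[0,0]))
    tw=-np.radians((yaw-cur+180)%360-180)/0.5
    print('t',round(s['t'],2),'tcp',np.round(s['tcp_pos'],4),'yaw',round(cur,2),'tilt',round(r[2,2],4),'gap',round(s['finger_gap'],3),'F',np.round(s['force'],1),'q',np.round(s['q'],2))
    print('delta',np.round(d,4),'twist',round(tw,3))
if __name__=='__main__': go(*map(float,sys.argv[1:5]))
E
python3 g.py .445 .058 .22 -2
```

```text
t 0.15 tcp [0.1921 0.5942 0.2415] yaw 162.08 tilt -1.0 gap 1.001 F [ 0.2  0.1 -0.5] q [ 1.08  0.53  1.43 -0.    1.18 -0.18]
delta [-1.0142 -1.0808  0.0554] twist 5.727
```

>>> move_arm --pt "-0.08 -0.08 0 0.12 100" --pt "-0.16 -0.16 0 0.25 100" --pt "-0.23 -0.24 0 0.37 100" --pt "-0.3 -0.32 0 0.5 100" --pt "-0.37 -0.4 0 0.62 100" --pt "-0.44 -0.48 0 0.75 100" --pt "-0.51 -0.56 0 0.87 100" --pt "-0.57 -0.62 0 1 100"

```text
t: 0.82
tcp_pos: [0.331, 0.2899, 0.2422]
tool_rot: [0.396, 0.918, -0.0, -0.0]
force: [1.4, -1.4, -0.5]
finger_gap: 0.998
```

```bash
python3 g.py .445 .058 .22 -2
```

```text
t 0.82 tcp [0.331  0.2899 0.2422] yaw 133.3 tilt -1.0 gap 0.998 F [ 1.4 -1.4 -0.5] q [ 0.46  0.28  1.88 -0.    0.99 -0.29]
delta [-0.6173 -0.1902  0.0556] twist 4.723
```

>>> move_arm --pt "-0.08 -0.03 0.01 0.15 100" --pt "-0.17 -0.05 0.02 0.3 100" --pt "-0.25 -0.08 0.03 0.45 100" --pt "-0.34 -0.1 0.03 0.6 100" --pt "-0.42 -0.13 0.04 0.75 100" --pt "-0.5 -0.15 0.05 0.9 100" --pt "-0.57 -0.17 0.05 1 100" --pt "-0.6 -0.18 0.05 1 100"

```text
t: 1.48
tcp_pos: [0.4462, 0.0649, 0.2222]
tool_rot: [0.612, 0.791, 0.0, 0.001]
force: [0.5, -0.3, -0.0]
finger_gap: 0.999
```

>>> move_arm --pt "0 0 0 0.24 100" --pt "0 0 0 0.48 100" --pt "0 0 0 0.72 100" --pt "0 0 0 1 100" --pt "0 0 0 1 100" --pt "0 0 0 1 100" --pt "0 0 0 1 100" --pt "0 0 0 1 100"

```text
t: 2.15
tcp_pos: [0.444, 0.0681, 0.2223]
tool_rot: [0.787, 0.617, -0.0, -0.0]
force: [0.3, 0.1, 0.3]
finger_gap: 1.002
```

```bash
python3 g.py .445 .058 .22 -2
```

```text
t 2.15 tcp [0.444  0.0681 0.2223] yaw 76.24 tilt -1.0 gap 1.002 F [0.3 0.1 0.3] q [-0.1   0.32  1.88 -0.    0.94  0.14]
delta [-0.0239  0.0085  0.0057] twist 2.731
```

>>> move_arm --pt "0 0 0 0.24 100" --pt "0 0 0 0.48 100" --pt "0 0 0 0.72 100" --pt "0 0 0 1 100" --pt "0 0 0 1 100" --pt "0 0 0 1 100" --pt "0 0 0 1 100" --pt "0 0 0 1 100"

```text
t: 2.82
tcp_pos: [0.444, 0.0681, 0.2223]
tool_rot: [0.915, 0.404, 0.0, 0.0]
force: [0.4, 0.1, -0.8]
finger_gap: 1.001
```

>>> move_arm --pt "0 0 0 0.24 100" --pt "0 0 0 0.48 100" --pt "0 0 0 0.72 100" --pt "0 0 0 1 100" --pt "0 0 0 1 100" --pt "0 0 0 1 100" --pt "0 0 0 1 100" --pt "0 0 0 1 100"

```text
t: 3.48
tcp_pos: [0.444, 0.068, 0.2223]
tool_rot: [0.986, 0.165, -0.0, 0.0]
force: [-0.5, 0.4, -0.2]
finger_gap: 1.004
```

```bash
python3 g.py .445 .058 .16 -2
```

```text
t 3.48 tcp [0.444  0.068  0.2223] yaw 18.96 tilt -1.0 gap 1.004 F [-0.5  0.4 -0.2] q [-0.1   0.32  1.88 -0.    0.94  1.14]
delta [-0.0058  0.0246  0.1558] twist 0.732
```

>>> move_arm --pt "0 0.01 0.04 0.2 100" --pt "-0.01 0.02 0.08 0.4 100" --pt "-0.01 0.025 0.12 0.6 100" --pt "-0.006 0.025 0.155 0.73 100" --pt "-0.006 0.025 0.155 0.73 100" --pt "-0.006 0.025 0.155 0.73 100" --pt "-0.006 0.025 0.155 0.73 100" --pt "-0.006 0.025 0.155 0.73 100"

```text
t: 4.15
tcp_pos: [0.4455, 0.0578, 0.1611]
tool_rot: [1.0, -0.017, 0.001, 0.0]
force: [-0.3, -0.1, 0.1]
finger_gap: 1.004
```

```bash
cat > shot.py <<'E'
import sys,cv2,numpy as np
from station import manip
def shot(n,name):
    c=manip.get_calibration(n);p,d=manip.snapshot(n)
    np.savez(f'pics/{name}.npz',p=p,d=d,pose=c['pose'],v=c['vfov'],cx=c['cx'],cy=c['cy'])
    cv2.imwrite(f'pics/{name}.png',p[:,:,::-1])
shot(sys.argv[1],sys.argv[2])
E
python3 shot.py wrist w1; python3 g.py .445 .058 .031 -2
```

```text
t 4.2 tcp [0.4455 0.0578 0.1612] yaw -2.0 tilt -1.0 gap 0.999 F [ 0.2 -0.6  0.9] q [-0.12  0.43  1.95 -0.    0.76  1.49]
delta [-0.002  -0.0004  0.3254] twist 0.0
```

View pics/w1.png

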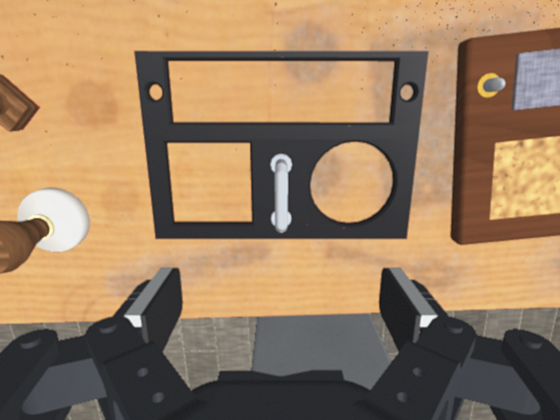

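```bash
cat > m2.py <<'E'
from h import *
def box(m,u0,u1,v0,v1):
    k=np.zeros_like(m);k[v0:v1,u0:u1]=1;return m&(k>0)
def rect(F,mask,z,show=''):
    cs,_=cv2.findContours(mask.astype(np.uint8),cv2.RETR_EXTERNAL,cv2.CHAIN_APPROX_NONE)
    c=max(cs,key=cv2.contourArea)[:,0]
    P=ray(F,c[:,0],c[:,1],z)[:,:2]
    (cx,cy),(w,h),a=cv2.minAreaRect((P*1000).astype(np.float32))
    print(show,'c',round(cx,1),round(cy,1),'wh',round(w,1),round(h,1),'ang',round(a,2),'pix',c.mean(0).round(1))
    return cx,cy
E
python3 - <<'E'
from m2 import *
F='pics/w1.npz';p,d,W=pts(F)
hsv=cv2.cvtColor(p,cv2.COLOR_RGB2HSV);H,S,V=[hsv[...,i].astype(int) for i in range(3)]
print(p[110,150],p[180,281],p[90,157])
rect(F,box(V<110,125,435,40,250),.008,'deck')
for nm,b in [('trough',(165,398,55,128)),('sq',(160,258,136,228)),('round',(300,402,136,228)),('h1',(143,170,78,106)),('h2',(394,422,78,106))]:
  rect(F,box(V>120,*b),0.008,nm)
rect(F,box(V>130,266,297,145,240),.041,'handle')
m=box(W[...,2]>.03,266,297,140,240);print(np.percentile(W[m],[2,50,98],axis=0).round(4))
E
```

```text
[58 58 61] [213 218 226] [231 180 118]
deck c 485.9 56.4 wh 226.4 153.9 ang 87.84 pix [280.8 140.1]
trough c 533.0 54.9 wh 176.1 45.9 ang 88.02 pix [280.3  90.7]
sq c 461.2 117.7 wh 69.3 68.3 ang 88.02 pix [210.4 181.3]
round c 456.9 -2.8 wh 70.2 70.0 ang 88.02 pix [351.1 181.8]
h1 c 537.0 154.5 wh 10.4 10.4 ang 41.43 pix [155.5  91.5]
h2 c 529.7 -45.0 wh 9.7 10.5 ang 88.02 pix [406.1  91.9]
handle c 457.5 57.4 wh 15.7 61.5 ang 88.54 pix [280.9 191.8]
[[0.4277 0.0524 0.0312]
 [0.4559 0.0572 0.0388]
 [0.5195 0.0624 0.292 ]]
```

>>> move_arm --pt "0.009 0 0.08 0 100" --pt "0.009 0 0.16 0 100" --pt "0.009 0 0.24 0 100" --pt "0.009 0 0.3 0 100" --pt "0.009 0 0.325 0 100" --pt "0.009 0 0.325 0 40" --pt "0.009 0 0.325 0 0" --pt "0.009 0 0.325 0 0" --force 70

```text
t: 4.87
tcp_pos: [0.4494, 0.0576, 0.0312]
tool_rot: [1.0, -0.018, 0.001, 0.0]
force: [0.8, -0.2, -0.5]
finger_gap: 0.604
```

>>> move_arm --pt "0 0 0 0 0" --pt "0 0 0 0 0" --pt "0 0 0 0 0" --pt "0 0 0 0 0" --pt "0 0 0 0 0" --pt "0 0 0 0 0" --pt "0 0 0 0 0" --pt "0 0 0 0 0"

```text
t: 5.53
tcp_pos: [0.4491, 0.0576, 0.0313]
tool_rot: [1.0, -0.018, 0.001, 0.0]
force: [-0.1, -0.5, 7.1]
finger_gap: 0.087
```

```bash
python3 g.py .449 .058 .15 -2; python3 shot.py wrist w2
```

```text
t 5.53 tcp [0.4491 0.0576 0.0313] yaw -2.07 tilt -1.0 gap 0.087 F [-0.1 -0.5  7.1] q [-0.12  0.71  2.01 -0.    0.42  1.49]
delta [ 2.000e-04 -9.000e-04 -2.966e-01] twist -0.002
```

View pics/w2.png

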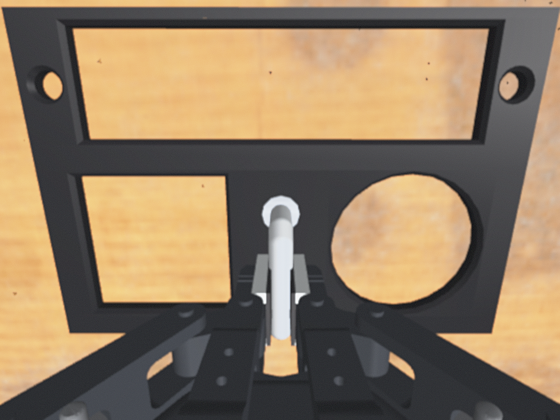

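>>> move_arm --pt "0 0 -0.02 0 0" --pt "0 0 -0.06 0 0" --pt "0 0 -0.12 0 0" --pt "0 0 -0.18 0 0" --pt "0 0 -0.23 0 0" --pt "0 0 -0.25 0 0" --pt "0 0 -0.25 0 0" --pt "0 0 -0.25 0 0"

```text
t: 6.25
tcp_pos: [0.4482, 0.0577, 0.1303]
tool_rot: [1.0, -0.018, -0.0, -0.0]
force: [-0.8, 0.4, -3.7]
finger_gap: 0.087
```

```bash
python3 g.py .4577 -.2095 .13 4; python3 shot.py wrist w3
```

```text
t 6.25 tcp [0.4482 0.0577 0.1303] yaw -2.07 tilt -1.0 gap 0.087 F [-0.8  0.4 -3.7] q [-0.12  0.49  1.96  0.    0.68  1.49]
delta [0.048  0.6668 0.0008] twist -0.212
```

View pics/w3.png

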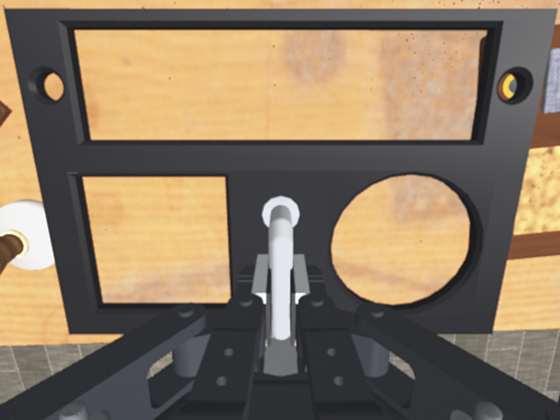

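>>> move_arm --pt "0.003 0.03 0 0 0" --pt "0.01 0.1 0 -0.03 0" --pt "0.015 0.18 0 -0.06 0" --pt "0.02 0.26 0 -0.1 0" --pt "0.03 0.35 0 -0.14 0" --pt "0.035 0.44 0 -0.18 0" --pt "0.04 0.53 0 -0.21 0" --pt "0.048 0.6 0 -0.21 0"

```text
t: 6.97
tcp_pos: [0.458, -0.1851, 0.1285]
tool_rot: [0.999, 0.034, -0.001, -0.001]
force: [0.8, 1.2, -3.9]
finger_gap: 0.085
```

```bash
python3 g.py .4577 -.2095 .13 4
```

```text
t 6.97 tcp [ 0.458  -0.1851  0.1285] yaw 3.9 tilt -1.0 gap 0.085 F [ 0.8  1.2 -3.9] q [-0.61  0.54  1.86 -0.    0.75  0.89]
delta [-0.005   0.0608 -0.0038] twist -0.004
```

>>> move_arm --pt "0 0.03 0 0 0" --pt "-0.003 0.05 0 0 0" --pt "-0.005 0.06 0 0 0" --pt "-0.005 0.061 0 0 0" --pt "-0.005 0.061 0 0 0" --pt "-0.005 0.061 0 0 0" --pt "-0.005 0.061 0 0 0" --pt "-0.005 0.061 0 0 0"

```text
t: 7.63
tcp_pos: [0.4587, -0.2063, 0.1304]
tool_rot: [0.999, 0.035, -0.0, -0.0]
force: [-0.5, -0.3, -2.8]
finger_gap: 0.087
```

```bash
python3 g.py .4577 -.2095 .13 4;python3 shot.py wrist w4
```

```text
t 7.63 tcp [ 0.4587 -0.2063  0.1304] yaw 4.02 tilt -1.0 gap 0.087 F [-0.5 -0.3 -2.8] q [-0.65  0.54  1.84  0.    0.76  0.86]
delta [-0.003   0.0079  0.001 ] twist 0.001
```

View pics/w4.png

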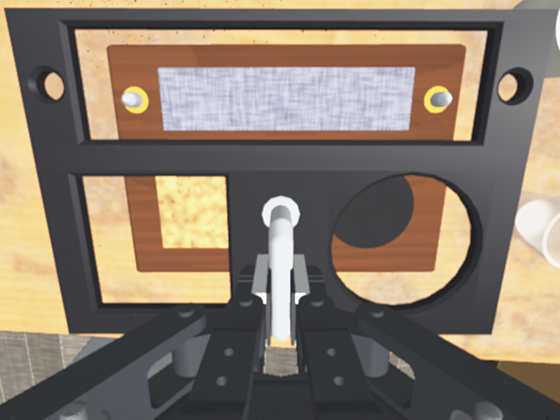

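```bash
cat > pin.py <<'E'
import sys
from m2 import *
def pin(name,zt,tcp,yaw,bh,bp):
    F=f'pics/{name}.npz';p,d,W=pts(F)
    hsv=cv2.cvtColor(p,cv2.COLOR_RGB2HSV);H,S,V=[hsv[...,i].astype(int) for i in range(3)]
    zu=zt-.0313  # underside
    h=[rect(F,box(V>120,*b),zu+.004,'hole') for b in bh]
    q=[rect(F,box((S>110)&(V>130)&(H<30)&(H>18),*b),.022,'ring') for b in bp]
    return np.array(h),np.array(q)
E
python3 - <<'E'
from pin import *
h,q=pin('w4',.1304,0,0,[(30,67,66,105),(497,533,66,105)],[(115,155,80,120),(420,460,80,120)])
F='pics/w4.npz'
p,d,W=pts(F)
b=p[:,:,::-1]
cv2.imwrite('pics/c5.png',np.hstack([cv2.resize(b[60:125,20:90],None,fx=5,fy=5,interpolation=3),cv2.resize(b[60:125,110:180],None,fx=5,fy=5,interpolation=3)]))
for u,v in [(128,99),(446,99)]: print('tip',ray(F,u,v,.039).round(4))
print(W[50:60,200:203,2].mean(), np.median(W[150:165,120:200,2]),np.median(W[240:250,400:420,2]), np.median(W[75:125,200:380,2]))
E
```

```text
hole c 535.6 -100.4 wh 9.0 9.3 ang 44.71 pix [53.8 85.7]
hole c 549.1 -300.0 wh 9.3 9.3 ang 53.42 pix [507.  87.]
ring c 532.1 -103.4 wh 16.4 14.6 ang 0.03 pix [136.9  99.7]
ring c 546.5 -304.6 wh 16.9 15.1 ang 8.11 pix [434.7  99.1]
tip [ 0.5322 -0.1051  0.039 ]
tip [ 0.5462 -0.304   0.039 ]
0.02119468351970063 0.10551454274757019 0.020831208932815648 0.025028531999708697
```

View pics/c5.png

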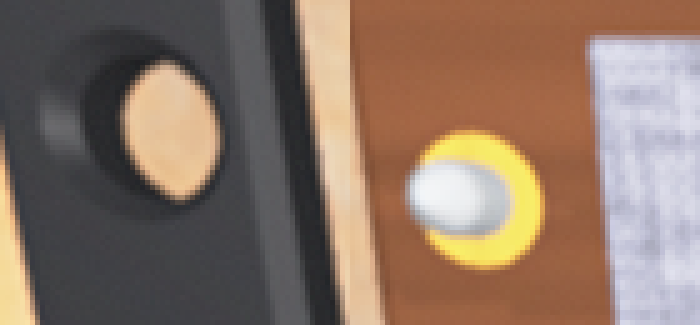

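>>> move_arm --pt "-0.004 0.005 0.02 -0.005 0" --pt "-0.0085 0.01 0.05 -0.007 0" --pt "-0.0085 0.01 0.08 -0.007 0" --pt "-0.0085 0.01 0.105 -0.007 0" --pt "-0.0085 0.01 0.1125 -0.007 0" --pt "-0.0085 0.01 0.1125 -0.007 0" --pt "-0.0085 0.01 0.1125 -0.007 0" --pt "-0.0085 0.01 0.1125 -0.007 0"

```text
t: 8.35
tcp_pos: [0.456, -0.2118, 0.0856]
tool_rot: [0.999, 0.036, 0.0, 0.0]
force: [0.4, 0.0, -3.6]
finger_gap: 0.088
```

```bash
python3 g.py .4577 -.2095 .13 4;python3 shot.py wrist w5
```

```text
t 8.35 tcp [ 0.456  -0.2118  0.0856] yaw 4.15 tilt -1.0 gap 0.088 F [ 0.4  0.  -3.6] q [-0.66  0.62  1.87 -0.    0.65  0.84]
delta [ 0.0048 -0.0053 -0.1109] twist 0.005
```

View pics/w5.png

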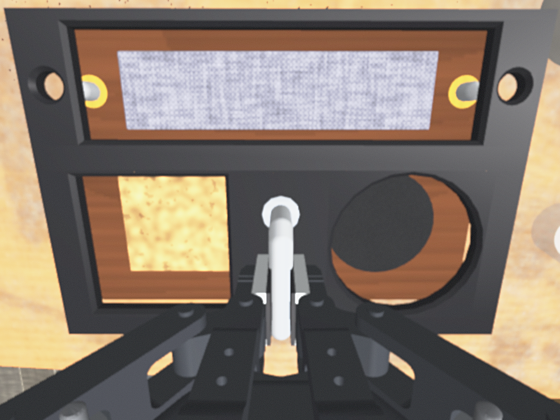

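Run:
```python
from pin import *
h,q=pin('w5',.0856,0,0,[(30,67,66,105),(497,533,66,105)],[(82,112,70,115),(440,478,70,115)])
F='pics/w5.npz'
p,d,W=pts(F)
b=p[:,:,::-1]
cv2.imwrite('pics/c6.png',np.hstack([cv2.resize(b[65:115,30:110],None,fx=5,fy=5,interpolation=3),cv2.resize(b[65:115,455:535],None,fx=5,fy=5,interpolation=3)]))
```

```text
hole c 532.7 -105.7 wh 9.0 9.3 ang 44.83 pix [53.7 85.8]
hole c 546.8 -305.4 wh 9.7 9.3 ang 53.51 pix [506.8  86.8]
ring c 532.1 -104.7 wh 16.7 12.5 ang 1.87 pix [94.9 90.8]
ring c 546.6 -304.4 wh 16.7 15.2 ang 7.88 pix [461.4  91.4]
```

View pics/c6.png

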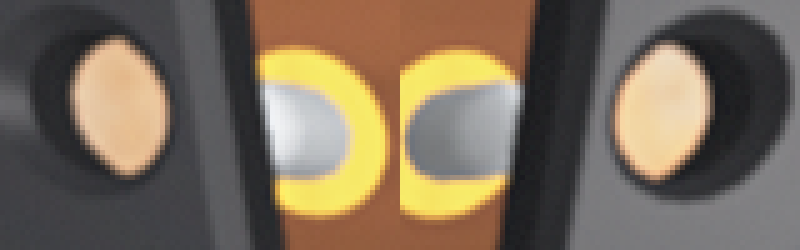

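Run:
```python
from pin import *
F='pics/w5.npz';p,d,W=pts(F)
hsv=cv2.cvtColor(p,cv2.COLOR_RGB2HSV);H,S,V=[hsv[...,i].astype(int) for i in range(3)]
for b in [(78,115,70,115),(435,482,70,115)]:
    m=box((S>110)&(V>150)&(H<31)&(H>19),*b)
    v,u=np.nonzero(m);print(u.min(),u.max(),v.min(),v.max(), np.median(W[m][:,2]))
    e=u.max() if u.min()<200 else u.min()
    print(ray(F,e,(v.min()+v.max())/2,.022).round(4))
```

```text
82 106 75 107 0.021512580150988586
[ 0.5327 -0.1108  0.022 ]
449 476 75 107 0.0214329188841417
[ 0.5463 -0.2973  0.022 ]
```

>>> move_arm --pt "-0.0005 -0.0038 0.01 -0.003 0" --pt "-0.0005 -0.0038 0.02 -0.003 0" --pt "-0.0005 -0.0038 0.03 -0.003 0" --pt "-0.0005 -0.0038 0.035 -0.003 0" --pt "-0.0005 -0.0038 0.04 -0.003 0" --pt "-0.0005 -0.0038 0.045 -0.003 0" --pt "-0.0005 -0.0038 0.05 -0.003 0" --pt "-0.0005 -0.0038 0.05 -0.003 0"

```text
t: 9.07
tcp_pos: [0.4552, -0.21, 0.0649]
tool_rot: [0.999, 0.037, -0.0, -0.0]
force: [0.2, 0.5, -3.9]
finger_gap: 0.082
```

```bash
python3 g.py .4577 -.2095 .053 4;python3 shot.py wrist w6
```

```text
t 9.07 tcp [ 0.4552 -0.21    0.0649] yaw 4.23 tilt -1.0 gap 0.082 F [ 0.2  0.5 -3.9] q [-0.66  0.66  1.88 -0.    0.6   0.84]
delta [ 0.0064 -0.0008  0.0298] twist 0.008
```

View pics/w6.png

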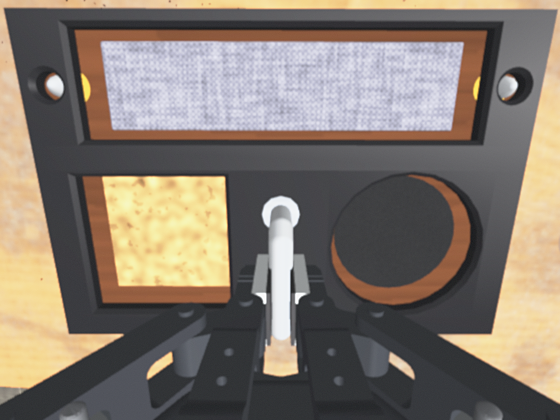

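>>> move_arm --pt "0 0 0.005 0 0" --pt "0 0 0.01 0 0" --pt "0 0 0.015 0 0" --pt "0 0 0.018 0 0" --pt "0 0 0.021 0 0" --pt "0 0 0.024 0 0" --pt "0 0 0.027 0 0" --pt "0 0 0.027 0 0"

```text
t: 9.78
tcp_pos: [0.4553, -0.2101, 0.0543]
tool_rot: [0.999, 0.037, -0.0, -0.0]
force: [-0.5, -0.4, -3.5]
finger_gap: 0.088
```

```bash
python3 g.py .4577 -.2095 .053 4;python3 shot.py wrist w7
```

```text
t 9.78 tcp [ 0.4553 -0.2101  0.0543] yaw 4.23 tilt -1.0 gap 0.088 F [-0.5 -0.4 -3.5] q [-0.66  0.68  1.88 -0.    0.58  0.84]
delta [ 0.0062 -0.001   0.0033] twist 0.008
```

View pics/w7.png

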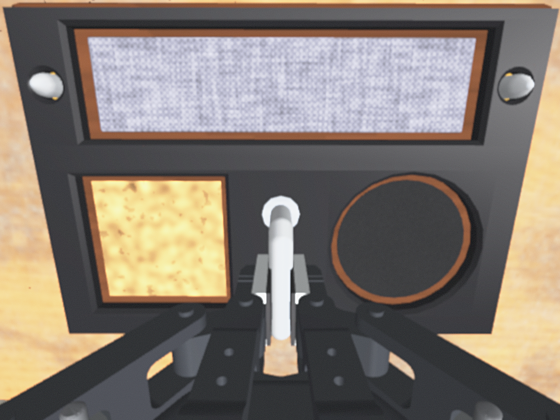

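>>> move_arm --pt "0 0 0.002 0 0" --pt "0 0 0.003 0 0" --pt "0 0 0.004 0 0" --pt "0 0 0.004 0 0" --pt "0 0 0.005 0 0" --pt "0 0 0.005 0 0" --pt "0 0 0.005 0 0" --pt "0 0 0.005 0 0"

```text
t: 10.5
tcp_pos: [0.4553, -0.2101, 0.0534]
tool_rot: [0.999, 0.037, 0.0, 0.0]
force: [-2.3, 0.2, 6.8]
finger_gap: 0.086
```

```bash
python3 g.py .4577 -.2095 .053 4
```

```text
t 10.5 tcp [ 0.4553 -0.2101  0.0534] yaw 4.23 tilt -1.0 gap 0.086 F [-2.3  0.2  6.8] q [-0.66  0.68  1.88 -0.    0.57  0.84]
delta [ 0.0061 -0.001   0.0009] twist 0.008
```

>>> move_arm --pt "0 0 0 0 30" --pt "0 0 0 0 50" --pt "0 0 0 0 50" --pt "0 0 -0.03 0 50" --pt "0 0 -0.1 0 60" --pt "0 0 -0.18 0 80" --pt "0 0 -0.25 0 100" --pt "0 0 -0.27 0 100"

```text
t: 11.17
tcp_pos: [0.4573, -0.2114, 0.1641]
tool_rot: [0.999, 0.037, 0.003, 0.002]
force: [0.1, -0.2, 0.2]
finger_gap: 0.988
```

```bash
python3 g.py .42 .26 .2 -86;python3 shot.py wrist w8;python3 shot.py top t8
```

```text
t 11.17 tcp [ 0.4573 -0.2114  0.1641] yaw 4.24 tilt -1.0 gap 0.988 F [ 0.1 -0.2  0.2] q [-0.66  0.48  1.82  0.    0.84  0.84]
delta [-0.0054 -1.1818 -0.0957] twist 3.15
```

View pics/w8.png

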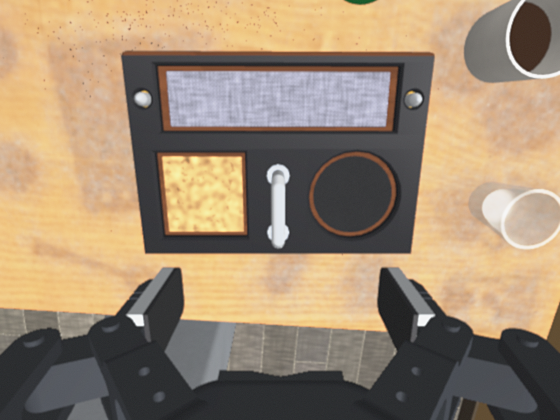

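View pics/t8.png

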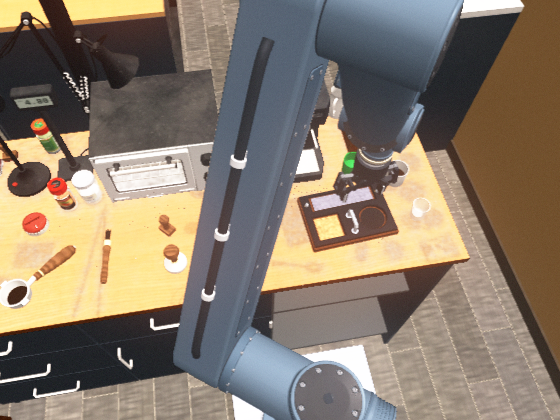

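Run:
```python
from m2 import *
F='pics/w8.npz';p,d,W=pts(F)
hsv=cv2.cvtColor(p,cv2.COLOR_RGB2HSV);H,S,V=[hsv[...,i].astype(int) for i in range(3)]
rect(F,box(V<90,120,438,45,257),.030,'deck')
rect(F,box(S>90,300,404,145,242),.030,'disc(well edge)')
m=box(S>40,140,255,145,242);rect(F,box((S>70),150,250,145,242),.022,'sq')
rect(F,box((S<60)&(V>100),155,400,62,135),.026,'strip')
f='pics/top0.npz'
for u,v in [(343,143),(408,145),(344,152)]: print('box',ray(f,u,v,0).round(3))
p,d,W=pts(f);print(W[130,375],W[146,375],W[151,375],W[112,375])
print('green',W[163,353],ray(f,353,173,0))
```

```text
deck c 492.5 -207.0 wh 153.8 225.5 ang 4.13 pix [278.9 148.4]
disc(well edge) c 469.6 -269.6 wh 70.1 70.6 ang 4.22 pix [352.4 193.6]
sq c 459.2 -147.3 wh 71.1 71.7 ang 4.15 pix [203.3 192.7]
strip c 539.5 -204.1 wh 39.8 167.8 ang 4.24 pix [277.8  98.1]
box [ 0.742 -0.264  0.   ]
box [ 0.703 -0.458  0.   ]
box [ 0.708 -0.259  0.   ]
[ 0.72264775 -0.34531563  0.06776432] [ 0.70186399 -0.34955381  0.01833935] [ 0.69750808 -0.35229277 -0.00086923] [ 0.78995933 -0.36510418  0.06756952]
green [ 0.64176136 -0.26338039  0.03304524] [ 0.62945742 -0.26559885  0.        ]
```

```bash
python3 g.py .588 -.374 .18 94.2
```

```text
t 11.27 tcp [ 0.4564 -0.2108  0.1621] yaw 4.24 tilt -1.0 gap 0.998 F [-0.3 -0.6  0.4] q [-0.66  0.48  1.82  0.    0.83  0.84]
delta [ 0.2981  0.4312 -0.0423] twist -3.14
```

>>> move_arm --pt "0.03 0.05 -0.01 -0.12 100" --pt "0.07 0.1 -0.02 -0.25 100" --pt "0.11 0.16 -0.04 -0.37 100" --pt "0.15 0.22 -0.04 -0.5 100" --pt "0.19 0.28 -0.04 -0.62 100" --pt "0.23 0.34 -0.04 -0.75 100" --pt "0.27 0.39 -0.04 -0.87 100" --pt "0.298 0.431 -0.04 -1 100"

```text
t: 11.93
tcp_pos: [0.5874, -0.3743, 0.1734]
tool_rot: [0.959, 0.284, -0.001, -0.001]
force: [-0.1, 0.3, 0.7]
finger_gap: 0.998
```

>>> move_arm --pt "0 0 0 -0.24 100" --pt "0 0 0 -0.48 100" --pt "0 0 0 -0.72 100" --pt "0 0 0 -1 100" --pt "0 0 0 -1 100" --pt "0 0 0 -1 100" --pt "0 0 0 -1 100" --pt "0 0 0 -1 100"

```text
t: 12.6
tcp_pos: [0.5866, -0.373, 0.1756]
tool_rot: [0.86, 0.511, -0.0, -0.001]
force: [-0.7, -0.1, -0.6]
finger_gap: 0.999
```

>>> move_arm --pt "0 0 0 -0.24 100" --pt "0 0 0 -0.48 100" --pt "0 0 0 -0.72 100" --pt "0 0 0 -1 100" --pt "0 0 0 -1 100" --pt "0 0 0 -1 100" --pt "0 0 0 -1 100" --pt "0 0 0 -1 100"

```text
t: 13.27
tcp_pos: [0.5869, -0.3732, 0.1765]
tool_rot: [0.707, 0.707, 0.0, 0.0]
force: [0.1, 0.4, -0.2]
finger_gap: 1.001
```

```bash
python3 g.py .588 -.374 .18 94.2;python3 shot.py wrist w9
```

```text
t 13.27 tcp [ 0.5869 -0.3732  0.1765] yaw 90.05 tilt -1.0 gap 1.001 F [ 0.1  0.4 -0.2] q [-0.73  0.69  1.3   0.    1.15 -0.73]
delta [-0.0021  0.0027 -0.0088] twist -0.145
```

View pics/w9.png

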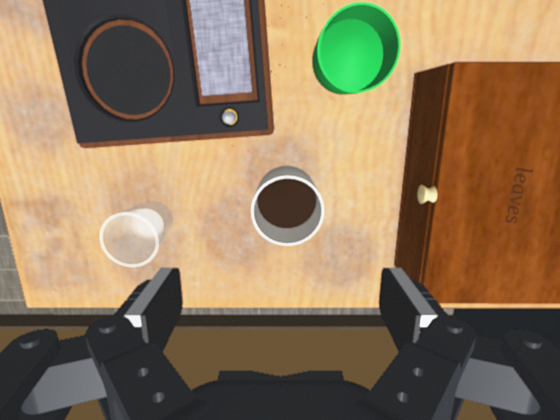

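Run:
```python
from m2 import *
F='pics/w9.npz';p,d,W=pts(F)
m=box((W[...,2]>.045)&(W[...,2]<.07),240,335,155,255)
rect(F,m,.056,'rim')
for c in [(287,175),(287,244),(251,210),(323,210)]: print(ray(F,*c,.056).round(4))
print(np.median(W[m],0))
```

```text
rim c 593.5 -374.7 wh 56.3 57.7 ang 0.05 pix [287.2 208.6]
[ 0.5933 -0.3474  0.056 ]
[ 0.5936 -0.4036  0.056 ]
[ 0.5654 -0.3751  0.056 ]
[ 0.6215 -0.375   0.056 ]
[ 0.59404686 -0.38459736  0.0540503 ]
```

```bash
python3 g.py .5935 -.375 .030 94.2
```

```text
t 13.32 tcp [ 0.5869 -0.3732  0.1765] yaw 90.08 tilt -1.0 gap 0.997 F [ 1.2 -0.6 -0.7] q [-0.73  0.69  1.3   0.    1.15 -0.73]
delta [-0.0046  0.0165  0.3663] twist -0.144
```

>>> move_arm --pt "-0.002 0.008 0.06 -0.07 100" --pt "-0.005 0.0165 0.14 -0.14 100" --pt "-0.005 0.0165 0.22 -0.144 100" --pt "-0.005 0.0165 0.3 -0.144 100" --pt "-0.005 0.0165 0.35 -0.144 100" --pt "-0.005 0.0165 0.366 -0.144 100" --pt "-0.005 0.0165 0.366 -0.144 50" --pt "-0.005 0.0165 0.366 -0.144 40" --force 30

```text
t: 13.98
tcp_pos: [0.5941, -0.3757, 0.0308]
tool_rot: [0.68, 0.733, 0.0, 0.001]
force: [-0.7, 0.4, 0.0]
finger_gap: 0.748
```

>>> move_arm --pt "0 0 0 0 30" --pt "0 0 0 0 30" --pt "0 0 0 0 30" --pt "0 0 0 0 30" --pt "0 0 -0.02 0 30" --pt "0 0 -0.08 0 30" --pt "0 0 -0.16 0 30" --pt "0 0 -0.22 0 30"

```text
t: 14.65
tcp_pos: [0.5935, -0.3752, 0.12]
tool_rot: [0.68, 0.733, 0.0, 0.0]
force: [0.7, -0.6, 0.2]
finger_gap: 0.653
```

```bash
python3 g.py .4586 -.1475 .12 94.2;python3 shot.py wrist w10
```

```text
t 14.65 tcp [ 0.5935 -0.3752  0.12  ] yaw 94.3 tilt -1.0 gap 0.653 F [ 0.7 -0.6  0.2] q [-0.72  0.77  1.32  0.    1.06 -0.8 ]
delta [ 5.929e-01 -2.938e-01 -2.000e-04] twist 0.003
```

View pics/w10.png

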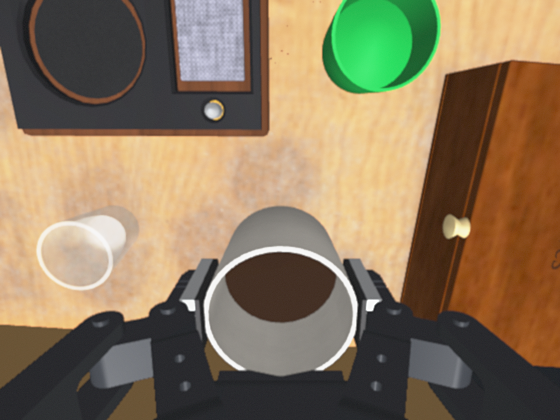

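>>> move_arm --pt "0.03 -0.015 -0.02 0 30" --pt "0.1 -0.05 -0.03 0 30" --pt "0.18 -0.09 -0.03 0 30" --pt "0.26 -0.13 -0.03 0 30" --pt "0.34 -0.17 -0.03 0 30" --pt "0.42 -0.21 -0.03 0 30" --pt "0.5 -0.25 -0.02 0 30" --pt "0.57 -0.28 0 0 30"

```text
t: 15.37
tcp_pos: [0.4632, -0.1544, 0.1192]
tool_rot: [0.68, 0.733, 0.0, 0.0]
force: [0.7, 0.7, -1.6]
finger_gap: 0.652
```

```bash
python3 g.py .4586 -.1475 .053 94.2
```

```text
t 15.37 tcp [ 0.4632 -0.1544  0.1192] yaw 94.29 tilt -1.0 gap 0.652 F [ 0.7  0.7 -1.6] q [-0.55  0.55  1.88  0.    0.71 -0.63]
delta [ 0.0181 -0.0103  0.1654] twist 0.003
```

>>> move_arm --pt "0.018 -0.01 0.02 0 30" --pt "0.018 -0.01 0.04 0 30" --pt "0.018 -0.01 0.06 0 30" --pt "0.018 -0.01 0.07 0 30" --pt "0.018 -0.01 0.07 0 30" --pt "0.018 -0.01 0.07 0 30" --pt "0.018 -0.01 0.07 0 30" --pt "0.018 -0.01 0.07 0 30"

```text
t: 16.03
tcp_pos: [0.4607, -0.15, 0.0903]
tool_rot: [0.68, 0.733, 0.0, 0.001]
force: [0.9, -0.2, 0.3]
finger_gap: 0.653
```

```bash
python3 g.py .4586 -.1475 .053 94.2;python3 shot.py wrist w11
```

```text
t 16.03 tcp [ 0.4607 -0.15    0.0903] yaw 94.26 tilt -1.0 gap 0.653 F [ 0.9 -0.2  0.3] q [-0.55  0.6   1.91 -0.    0.63 -0.62]
delta [ 0.0068 -0.0049  0.0932] twist 0.002
```

View pics/w11.png

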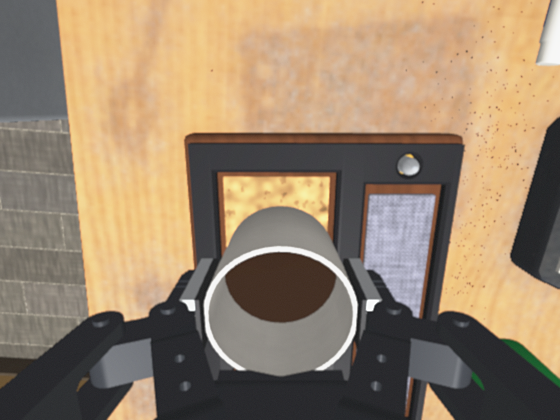

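>>> move_arm --pt "0.004 -0.003 0.01 0 30" --pt "0.007 -0.006 0.02 0 30" --pt "0.007 -0.006 0.035 0 30" --pt "0.007 -0.006 0.05 0 30" --pt "0.007 -0.006 0.065 0 30" --pt "0.007 -0.006 0.078 0 30" --pt "0.007 -0.006 0.085 0 30" --pt "0.007 -0.006 0.09 0 30"

```text
t: 16.75
tcp_pos: [0.4573, -0.1465, 0.0539]
tool_rot: [0.68, 0.733, -0.0, -0.001]
force: [-5.0, 2.6, 26.4]
finger_gap: 0.652
```

```bash
python3 g.py .4586 -.1475 .053 94.2;python3 shot.py wrist w12
```

```text
t 16.75 tcp [ 0.4573 -0.1465  0.0539] yaw 94.29 tilt -1.0 gap 0.652 F [-5.   2.6 26.4] q [-0.54  0.67  1.93  0.    0.54 -0.62]
delta [-0.0028  0.0031  0.0022] twist 0.003
```

View pics/w12.png

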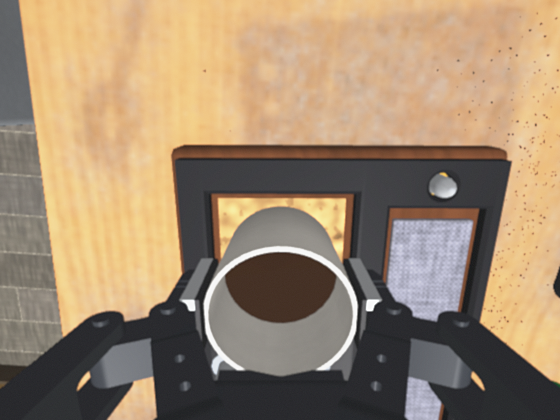

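>>> move_arm --pt "0 0 -0.002 0 65" --pt "0 0 -0.002 0 80" --pt "0 0 -0.002 0 90" --pt "0 0 -0.002 0 95" --pt "0 0 -0.06 0 100" --pt "0 0 -0.14 0 100" --pt "0 0 -0.22 0 100" --pt "0 0 -0.3 0 100"

```text
t: 17.47
tcp_pos: [0.4571, -0.1465, 0.1752]
tool_rot: [0.68, 0.733, -0.0, -0.001]
force: [0.3, -0.3, -0.5]
finger_gap: 1.0
```

```bash
python3 shot.py wrist w13;python3 g.py .425 .26 .2 94.2
```

```text
t 17.52 tcp [ 0.4605 -0.1482  0.1807] yaw 94.32 tilt -0.9999 gap 1.001 F [ 1.  -0.   2.4] q [-0.54  0.43  1.85  0.    0.85 -0.62]
delta [ 1.0239 -0.0111 -0.0547] twist 0.004
```

View pics/w13.png

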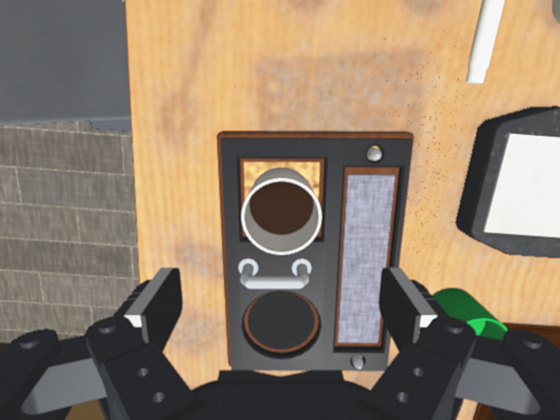

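Run:
```python
from m2 import *
F='pics/w13.npz';p,d,W=pts(F)
hsv=cv2.cvtColor(p,cv2.COLOR_RGB2HSV);H,S,V=[hsv[...,i].astype(int) for i in range(3)]
m=box((W[...,2]>.066)&(W[...,2]<.09),230,330,155,260)
rect(F,m,.078,'rim'); print(np.percentile(W[m][:,2],[5,50,95]))
rect(F,box(V<95,215,415,130,375),.030,'deck')
```

```text
rim c 459.1 -145.2 wh 56.3 58.0 ang 4.3 pix [281.4 214.3]
[0.06700718 0.0757311  0.07782289]
deck c 499.4 -207.8 wh 195.3 232.6 ang 4.3 pix [310.6 275.6]
```

>>> move_arm --pt "0.1 0 -0.03 0 100" --pt "0.2 0 -0.05 0 100" --pt "0.3 0 -0.055 0 100" --pt "0.4 0 -0.055 0 100" --pt "0.5 -0.005 -0.055 0 100" --pt "0.6 -0.01 -0.055 0 100" --pt "0.7 -0.01 -0.055 0 100" --pt "0.8 -0.01 -0.055 0 100"

```text
t: 18.18
tcp_pos: [0.4289, 0.1739, 0.1961]
tool_rot: [0.68, 0.733, 0.0, 0.0]
force: [1.3, -0.2, -0.1]
finger_gap: 0.997
```

>>> move_arm --pt "0.08 0 0 0 100" --pt "0.15 0 0 0 100" --pt "0.2 0 0 0 100" --pt "0.22 0 0 0 100" --pt "0.22 0 0 0 100" --pt "0.22 0 0 0 100" --pt "0.22 0 0 0 100" --pt "0.22 0 0 0 100"

```text
t: 18.85
tcp_pos: [0.4232, 0.2585, 0.196]
tool_rot: [0.681, 0.732, -0.0, -0.0]
force: [-0.1, -0.8, -0.1]
finger_gap: 1.002
```

```bash
python3 shot.py wrist w14;python3 g.py .425 .26 .2 94.2
```

```text
t 18.9 tcp [0.4233 0.2586 0.1961] yaw 94.18 tilt -1.0 gap 1.002 F [ 0.1 -0.7  0.5] q [ 0.32  0.42  1.8  -0.    0.92  0.25]
delta [ 0.0031  0.0046 -0.0098] twist -0.001
```

View pics/w14.png

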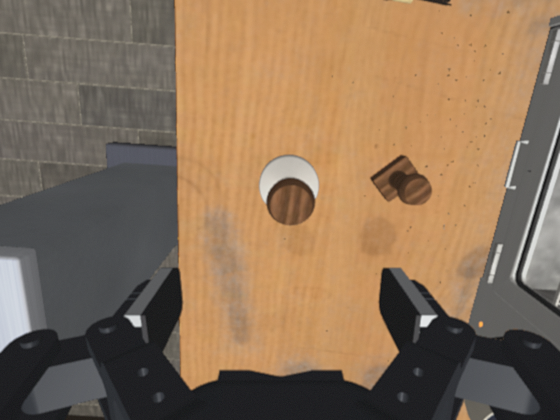

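Run:
```python
from m2 import *
F='pics/w14.npz'
print('top',ray(F,[291,267,315],[201,201,201],.08).round(4), 'foot',ray(F,[289,260,319],[184,184,184],.016).round(4))
print('stamp top',ray(F,415,189,.069).round(4),'foot',ray(F,[372,396],[180,180],.01).round(4))
```

```text
top [[0.4321 0.2657 0.08  ]
 [0.4139 0.2643 0.08  ]
 [0.4503 0.267  0.08  ]] foot [[0.4323 0.2649 0.016 ]
 [0.405  0.2629 0.016 ]
 [0.4604 0.267  0.016 ]]
stamp top [0.5289 0.2795 0.069 ] foot [[0.5114 0.2733 0.01  ]
 [0.5343 0.275  0.01  ]]
```

```bash
python3 g.py .432 .2655 .05 94.2
```

```text
t 18.9 tcp [0.4233 0.2586 0.1961] yaw 94.18 tilt -1.0 gap 1.002 F [ 0.1 -0.7  0.5] q [ 0.32  0.42  1.8  -0.    0.92  0.25]
delta [0.0157 0.0231 0.3652] twist -0.001
```

>>> move_arm --pt "0.008 0.012 0.03 0 75" --pt "0.016 0.023 0.1 0 75" --pt "0.016 0.023 0.18 0 75" --pt "0.016 0.023 0.26 0 75" --pt "0.016 0.023 0.33 0 75" --pt "0.016 0.023 0.36 0 75" --pt "0.016 0.023 0.365 0 75" --pt "0.016 0.023 0.365 0 50" --force 60

```text
t: 19.57
tcp_pos: [0.4316, 0.266, 0.0494]
tool_rot: [0.681, 0.733, -0.001, -0.0]
force: [-0.2, -0.2, 0.1]
finger_gap: 0.625
```

>>> move_arm --pt "0 0 0 0 20" --pt "0 0 0 0 20" --pt "0 0 0 0 20" --pt "0 0 0 0 20" --pt "0 0 -0.02 0 20" --pt "0 0 -0.06 0 20" --pt "0 0 -0.12 0 20" --pt "0 0 -0.2 0 20"

```text
t: 20.23
tcp_pos: [0.4303, 0.2664, 0.1297]
tool_rot: [0.68, 0.733, -0.002, -0.001]
force: [0.5, 0.1, -3.7]
finger_gap: 0.416
```

```bash
python3 shot.py wrist w15;python3 g.py .4676 -.2712 .16 94.2
```

```text
t 20.28 tcp [0.4341 0.268  0.136 ] yaw 94.33 tilt -1.0 gap 0.424 F [ 1.3 -0.1 -0.6] q [ 0.33  0.54  1.82 -0.    0.77  0.26]
delta [-1.3503 -0.0177 -0.0629] twist 0.005
```

View pics/w15.png

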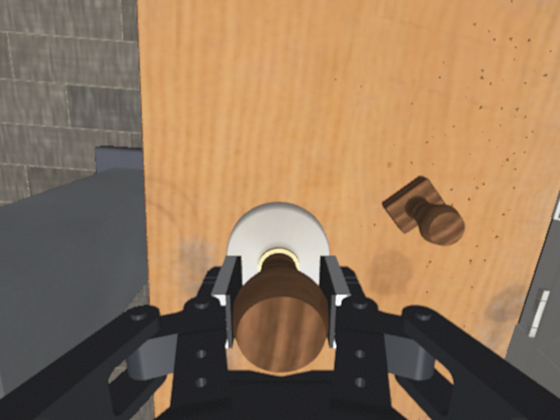

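>>> move_arm --pt "-0.04 0 -0.03 0 20" --pt "-0.12 0 -0.06 0 20" --pt "-0.2 -0.003 -0.09 0 20" --pt "-0.29 -0.005 -0.09 0 20" --pt "-0.38 -0.005 -0.09 0 20" --pt "-0.48 -0.01 -0.09 0 20" --pt "-0.58 -0.01 -0.09 0 20" --pt "-0.68 -0.01 -0.09 0 20"

```text
t: 20.95
tcp_pos: [0.4479, -0.0063, 0.1665]
tool_rot: [0.68, 0.733, 0.0, 0.0]
force: [0.4, 0.3, -3.5]
finger_gap: 0.419
```

```bash
python3 g.py .4676 -.2712 .16 94.2
```

```text
t 20.95 tcp [ 0.4479 -0.0063  0.1665] yaw 94.33 tilt -1.0 gap 0.419 F [ 0.4  0.3 -3.5] q [-0.26  0.42  1.94  0.    0.78 -0.34]
delta [-0.6642 -0.0008  0.0165] twist 0.005
```

>>> move_arm --pt "-0.1 0 0 0 20" --pt "-0.2 0 0 0 20" --pt "-0.3 0 0 0 20" --pt "-0.4 0 0 0 20" --pt "-0.49 0 0 0 20" --pt "-0.57 0 0 0 20" --pt "-0.63 0 0 0 20" --pt "-0.66 0 0 0 20"

```text
t: 21.62
tcp_pos: [0.4686, -0.272, 0.1665]
tool_rot: [0.681, 0.732, -0.0, 0.002]
force: [-0.3, -0.5, -3.6]
finger_gap: 0.418
```

>>> move_arm --pt "0 0 0 0 20" --pt "0 0 0 0 20" --pt "0 0 0.03 0 20" --pt "0 0 0.06 0 20" --pt "0 0 0.1 0 20" --pt "0 0 0.13 0 20" --pt "0 0 0.15 0 20" --pt "0 0 0.15 0 20"

```text
t: 22.28
tcp_pos: [0.4667, -0.2649, 0.1046]
tool_rot: [0.679, 0.734, 0.0, -0.003]
force: [-0.8, -0.3, -4.3]
finger_gap: 0.419
```

```bash
cd .;python3 shot.py wrist w16; python3 g.py .4676 -.2712 .0715 94.2
```

```text
t 22.33 tcp [ 0.4673 -0.2658  0.1055] yaw 94.39 tilt -1.0 gap 0.419 F [ 0.6  0.8 -4.3] q [-0.73  0.62  1.77  0.    0.76 -0.8 ]
delta [-0.0138 -0.0001  0.0849] twist 0.007
```

View pics/w16.png

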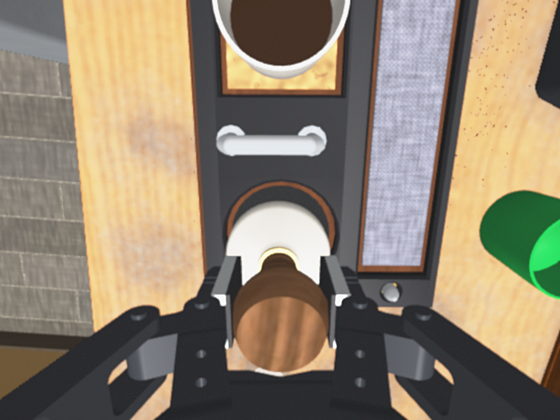

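>>> move_arm --pt "-0.007 0 0.0 0 20" --pt "-0.014 0 0.01 0 20" --pt "-0.014 0 0.03 0 20" --pt "-0.014 0 0.045 0 20" --pt "-0.014 0 0.06 0 20" --pt "-0.014 0 0.07 0 20" --pt "-0.014 0 0.077 0 20" --pt "-0.014 0 0.082 0 20"

```text
t: 23.0
tcp_pos: [0.4679, -0.2735, 0.0732]
tool_rot: [0.68, 0.733, -0.0, -0.001]
force: [-5.2, 0.5, 15.0]
finger_gap: 0.417
```

```bash
cd .;python3 shot.py wrist w17; python3 g.py .4676 -.2712 .0715 94.2
```

```text
t 23.05 tcp [ 0.468  -0.2736  0.0735] yaw 94.31 tilt -1.0 gap 0.42 F [-0.2 -0.1 -2.1] q [-0.73  0.68  1.77 -0.    0.7  -0.81]
delta [ 0.006  -0.0006  0.0049] twist 0.004
```

View pics/w17.png

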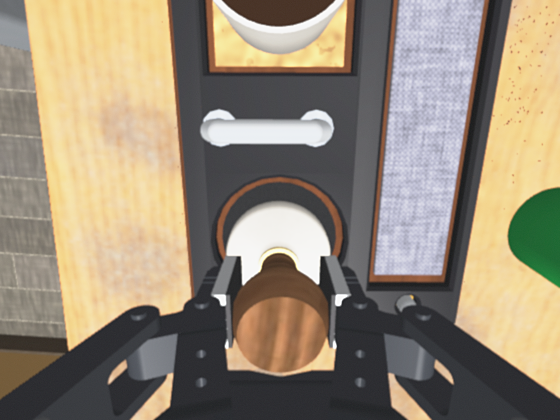

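>>> move_arm --pt "0.003 0 -0.002 0 20" --pt "0.007 0 -0.002 0 20" --pt "0.007 0 0 0 20" --pt "0.007 0 0.003 0 20" --pt "0.007 0 0.006 0 20" --pt "0.007 0 0.006 0 20" --pt "0.007 0 0.006 0 20" --pt "0.007 0 0.006 0 20"

```text
t: 23.72
tcp_pos: [0.468, -0.2708, 0.0732]
tool_rot: [0.68, 0.733, -0.0, 0.001]
force: [-4.9, 1.9, 13.3]
finger_gap: 0.42
```

```bash
cd .;python3 shot.py wrist w18; python3 g.py .4676 -.2712 .0715 94.2
```

```text
t 23.77 tcp [ 0.468  -0.2708  0.0732] yaw 94.32 tilt -1.0 gap 0.423 F [-3.9  1.2 13.2] q [-0.73  0.67  1.78 -0.    0.69 -0.81]
delta [-0.0009 -0.0011  0.0042] twist 0.004
```

View pics/w18.png

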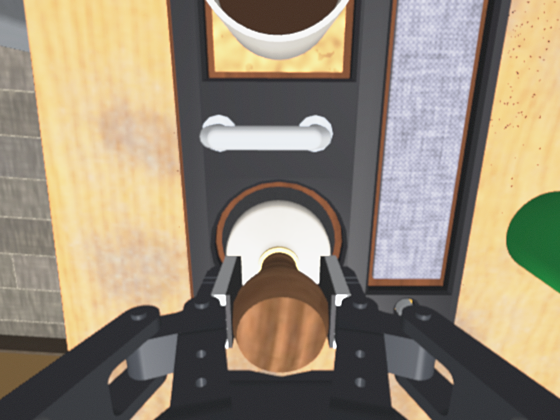

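>>> move_arm --pt "0 0 -0.002 0 50" --pt "0 0 -0.002 0 60" --pt "0 0 -0.002 0 75" --pt "0 0 -0.002 0 80" --pt "0 0 -0.06 0 80" --pt "0 0 -0.14 0 80" --pt "0 0 -0.22 0 80" --pt "0 0 -0.3 0 80"

```text
t: 24.43
tcp_pos: [0.4679, -0.2704, 0.1916]
tool_rot: [0.68, 0.733, -0.0, -0.001]
force: [0.7, -0.8, 0.0]
finger_gap: 0.801
```

```bash
cd .;python3 shot.py wrist w19; python3 g.py .475 .436 .2 175
```

```text
t 24.48 tcp [ 0.4711 -0.2729  0.198 ] yaw 94.32 tilt -0.9999 gap 0.8 F [ 1.1 -1.3  2.7] q [-0.73  0.47  1.69  0.    0.97 -0.81]
delta [ 1.7665  0.1435 -0.0183] twist -2.816
```

View pics/w19.png

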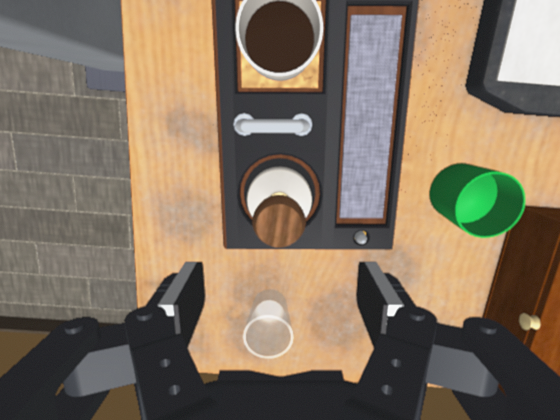

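>>> move_arm --pt "0.08 0.005 -0.02 -0.12 80" --pt "0.18 0.01 -0.02 -0.25 80" --pt "0.28 0.02 -0.02 -0.37 80" --pt "0.38 0.03 -0.02 -0.5 80" --pt "0.48 0.04 -0.02 -0.62 80" --pt "0.58 0.05 -0.02 -0.75 80" --pt "0.68 0.06 -0.02 -0.87 80" --pt "0.78 0.065 -0.02 -1 80"

```text
t: 25.15
tcp_pos: [0.4708, 0.0442, 0.1987]
tool_rot: [0.476, 0.879, 0.0, 0.0]
force: [0.8, 0.4, -0.0]
finger_gap: 0.798
```

```bash
python3 g.py .475 .436 .2 175
```

```text
t 25.15 tcp [0.4708 0.0442 0.1987] yaw 123.1 tilt -1.0 gap 0.798 F [ 0.8  0.4 -0. ] q [-0.14  0.39  1.85  0.    0.9  -0.72]
delta [ 0.8148  0.5436 -0.0032] twist -1.812
```

>>> move_arm --pt "0.08 0.055 0 -0.12 60" --pt "0.16 0.11 0 -0.25 60" --pt "0.24 0.16 0 -0.37 60" --pt "0.33 0.22 0 -0.5 60" --pt "0.41 0.27 0 -0.62 60" --pt "0.49 0.33 0 -0.75 60" --pt "0.57 0.38 0 -0.87 60" --pt "0.65 0.43 0 -1 60"

```text
t: 25.82
tcp_pos: [0.4733, 0.3563, 0.1984]
tool_rot: [0.244, 0.97, -0.0, -0.0]
force: [0.8, -0.6, 1.1]
finger_gap: 0.601
```

```bash
python3 g.py .475 .436 .2 175
```

```text
t 25.82 tcp [0.4733 0.3563 0.1984] yaw 151.8 tilt -1.0 gap 0.601 F [ 0.8 -0.6  1.1] q [ 0.46  0.54  1.56 -0.    1.04 -0.62]
delta [ 0.0904  0.1776 -0.004 ] twist -0.81
```

>>> move_arm --pt "0.03 0.06 0 -0.2 60" --pt "0.06 0.12 0 -0.4 60" --pt "0.09 0.17 0 -0.6 60" --pt "0.09 0.178 0 -0.81 60" --pt "0.09 0.178 0 -0.81 60" --pt "0.09 0.178 0 -0.81 60" --pt "0.09 0.178 0 -0.81 60" --pt "0.09 0.178 0 -0.81 60"

```text
t: 26.48
tcp_pos: [0.4758, 0.4329, 0.1987]
tool_rot: [0.047, 0.999, -0.0, -0.0]
force: [0.8, 0.2, -0.9]
finger_gap: 0.6
```

```bash
cd .;python3 shot.py wrist w20; python3 g.py .475 .436 .02 175
```

```text
t 26.53 tcp [0.4759 0.4329 0.1988] yaw 174.66 tilt -1.0 gap 0.601 F [-0.   0.2 -0.5] q [ 0.56  0.6   1.43 -0.    1.12 -0.91]
delta [0.0028 0.0076 0.4471] twist -0.012
```

View pics/w20.png

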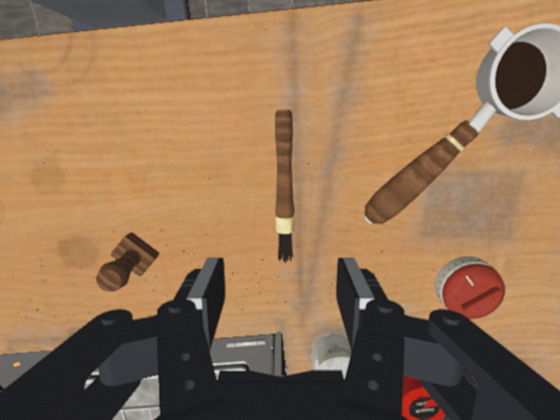

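```bash
python3 - <<'E'
from m2 import *
F='pics/w20.npz';p,d,W=pts(F)
e=ray(F,[284,285.5],[110,262],.010);print(e.round(4)); dd=e[0]-e[1];print(np.linalg.norm(dd),np.degrees(np.arctan2(dd[1],dd[0])))
c=e.mean(0);print('center',c)
m=box((W[...,2]>.006)&(W[...,2]<.03),262,305,105,270);rect(F,m,.012,'brush')
f='pics/top0.npz'
print(ray(f,[109,103],[231,281],.01).round(4))
E
python3 g.py .475 .436 .02 175
```

```text
[[0.4054 0.4433 0.01  ]
 [0.5564 0.4312 0.01  ]]
0.15142762567804202 175.42889279127942
center [0.48090379 0.43727351 0.01      ]
brush c 480.0 437.1 wh 18.7 151.3 ang 84.66 pix [284.4 190.1]
[[0.5459 0.4283 0.01  ]
 [0.4049 0.4424 0.01  ]]
t 26.53 tcp [0.4759 0.4329 0.1988] yaw 174.66 tilt -1.0 gap 0.601 F [-0.   0.2 -0.5] q [ 0.56  0.6   1.43 -0.    1.12 -0.91]
delta [0.0028 0.0076 0.4471] twist -0.012
```

```bash
python3 g.py .4805 .4372 .015 175.3
```

```text
t 26.53 tcp [0.4759 0.4329 0.1988] yaw 174.66 tilt -1.0 gap 0.601 F [-0.   0.2 -0.5] q [ 0.56  0.6   1.43 -0.    1.12 -0.91]
delta [-0.0106  0.0119  0.4596] twist -0.022
```

>>> move_arm --pt "-0.005 0.006 0.05 -0.01 60" --pt "-0.01 0.012 0.13 -0.022 60" --pt "-0.01 0.012 0.22 -0.022 60" --pt "-0.01 0.012 0.31 -0.022 60" --pt "-0.01 0.012 0.39 -0.022 60" --pt "-0.01 0.012 0.43 -0.022 60" --pt "-0.01 0.012 0.45 -0.022 50" --pt "-0.01 0.012 0.458 -0.022 40" --force 40

```text
t: 27.2
tcp_pos: [0.4798, 0.4373, 0.0142]
tool_rot: [0.041, 0.999, -0.001, -0.001]
force: [0.1, -0.5, -0.9]
finger_gap: 0.402
```

>>> move_arm --pt "0 0 0 0 30" --pt "0 0 0 0 20" --pt "0 0 0 0 0" --pt "0 0 0 0 0" --pt "0 0 0 0 0" --pt "0 0 0 0 0" --pt "0 0 0 0 0" --pt "0 0 0 0 0"

```text
t: 27.87
tcp_pos: [0.4813, 0.4389, 0.0175]
tool_rot: [0.04, 0.999, 0.001, 0.001]
force: [-0.3, -0.5, 6.4]
finger_gap: 0.159
```

```bash
python3 g.py .4805 .4372 .015 175.3
```

```text
t 27.87 tcp [0.4813 0.4389 0.0175] yaw 175.43 tilt -1.0 gap 0.159 F [-0.3 -0.5  6.4] q [ 0.57  0.85  1.5  -0.    0.79 -0.92]
delta [ 0.0016 -0.0045  0.0062] twist 0.005
```

>>> move_arm --pt "0 0 -0.02 0 0" --pt "0 0 -0.06 0 0" --pt "0 0 -0.12 0 0" --pt "0 0 -0.19 0 0" --pt "0 0 -0.26 0 0" --pt "0 0 -0.33 0 0" --pt "0 0 -0.38 0 0" --pt "0 0 -0.4 0 0"

```text
t: 28.53
tcp_pos: [0.4815, 0.4393, 0.1798]
tool_rot: [0.04, 0.999, 0.002, 0.003]
force: [-0.0, 0.3, -0.8]
finger_gap: 0.158
```

```bash
cd .;python3 shot.py wrist w21; python3 g.py .5389 -.2038 .175 94.2
```

```text
t 28.58 tcp [0.4816 0.4394 0.1798] yaw 175.44 tilt -1.0 gap 0.16 F [ 0.2 -0.6  0.4] q [ 0.57  0.63  1.42  0.    1.08 -0.92]
delta [-0.2705 -1.5915  0.007 ] twist 2.836
```

View pics/w21.png

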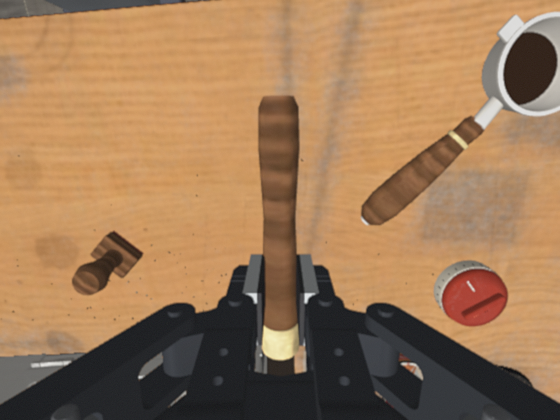

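>>> move_arm --pt "0 -0.05 0 0.12 0" --pt "0 -0.14 0 0.25 0" --pt "0 -0.24 0 0.37 0" --pt "0 -0.34 0 0.5 0" --pt "0 -0.44 0 0.62 0" --pt "0 -0.54 0 0.75 0" --pt "0 -0.64 0 0.87 0" --pt "0 -0.74 0 1 0"

```text
t: 29.25
tcp_pos: [0.455, 0.1416, 0.1745]
tool_rot: [0.287, 0.958, -0.001, -0.001]
force: [-0.4, -0.8, -0.3]
finger_gap: 0.16
```

```bash
python3 g.py .5 -.12 .175 94.2
```

```text
t 29.25 tcp [0.455  0.1416 0.1745] yaw 146.64 tilt -1.0 gap 0.16 F [-0.4 -0.8 -0.3] q [ 0.07  0.44  1.87 -0.    0.84 -0.92]
delta [-0.4536 -0.4842 -0.0013] twist 1.831
```

>>> move_arm --pt "-0.05 -0.055 0 0.12 0" --pt "-0.11 -0.12 0 0.25 0" --pt "-0.17 -0.18 0 0.37 0" --pt "-0.23 -0.24 0 0.5 0" --pt "-0.29 -0.3 0 0.62 0" --pt "-0.35 -0.37 0 0.75 0" --pt "-0.41 -0.43 0 0.87 0" --pt "-0.45 -0.48 0 1 0"

```text
t: 29.92
tcp_pos: [0.5021, -0.1187, 0.1746]
tool_rot: [0.516, 0.857, -0.0, -0.0]
force: [1.1, -0.3, -0.3]
finger_gap: 0.162
```

```bash
python3 g.py .539 -.2038 .13 94.2
```

```text
t 29.92 tcp [ 0.5021 -0.1187  0.1746] yaw 117.87 tilt -1.0 gap 0.162 F [ 1.1 -0.3 -0.3] q [-0.45  0.48  1.77 -0.    0.89 -0.93]
delta [-0.2313 -0.018   0.1113] twist 0.826
```

>>> move_arm --pt "-0.03 0 0.01 0.2 0" --pt "-0.08 0 0.02 0.4 0" --pt "-0.14 0 0.04 0.6 0" --pt "-0.19 -0.01 0.06 0.82 0" --pt "-0.23 -0.018 0.08 0.82 0" --pt "-0.231 -0.018 0.1 0.82 0" --pt "-0.231 -0.018 0.11 0.82 0" --pt "-0.231 -0.018 0.11 0.82 0"

```text
t: 30.58
tcp_pos: [0.5373, -0.1992, 0.1298]
tool_rot: [0.677, 0.736, -0.0, -0.003]
force: [-0.6, 0.7, -0.1]
finger_gap: 0.163
```

```bash
cd .;python3 shot.py wrist w22; python3 g.py .5389 -.2038 .0435 94.2
```

```text
t 30.63 tcp [ 0.5378 -0.1992  0.1306] yaw 94.74 tilt -1.0 gap 0.162 F [ 0.4 -0.  -0.6] q [-0.55  0.61  1.66  0.    0.88 -0.63]
delta [-0.0123  0.0025  0.2177] twist 0.019
```

View pics/w22.png

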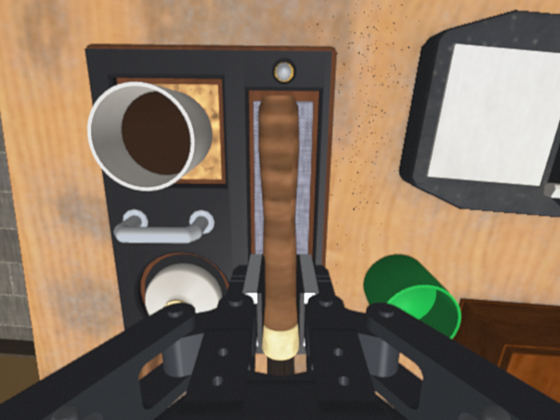

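>>> move_arm --pt "-0.006 0.002 0.02 0.01 0" --pt "-0.012 0.003 0.06 0.019 0" --pt "-0.012 0.003 0.1 0.019 0" --pt "-0.012 0.003 0.13 0.019 0" --pt "-0.012 0.003 0.15 0.019 0" --pt "-0.012 0.003 0.16 0.019 0" --pt "-0.012 0.003 0.16 0.019 0" --pt "-0.012 0.003 0.16 0.019 0"

```text
t: 31.3
tcp_pos: [0.541, -0.2055, 0.0679]
tool_rot: [0.681, 0.732, 0.0, 0.0]
force: [0.1, 0.0, -0.8]
finger_gap: 0.161
```

```bash
cd .;python3 shot.py wrist w23; python3 g.py .5389 -.2038 .0435 94.2
```

```text
t 31.35 tcp [ 0.5413 -0.2057  0.0682] yaw 94.11 tilt -1.0 gap 0.162 F [-0.6 -0.6  0.1] q [-0.56  0.71  1.68  0.    0.75 -0.63]
delta [ 0.0052 -0.0056  0.0618] twist -0.003
```

View pics/w23.png

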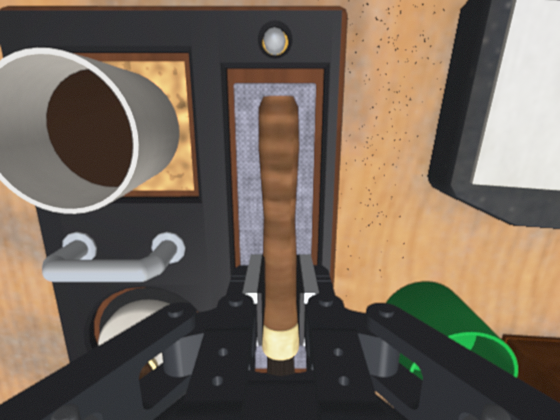

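>>> move_arm --pt "0.002 -0.003 0.01 0 0" --pt "0.005 -0.005 0.02 0 0" --pt "0.005 -0.005 0.03 0 0" --pt "0.005 -0.005 0.04 0 0" --pt "0.005 -0.005 0.05 0 0" --pt "0.005 -0.005 0.056 0 0" --pt "0.005 -0.005 0.06 0 0" --pt "0.005 -0.005 0.06 0 0"

```text
t: 32.02
tcp_pos: [0.5386, -0.2037, 0.0436]
tool_rot: [0.681, 0.732, -0.0, -0.0]
force: [0.6, -0.3, 0.0]
finger_gap: 0.162
```

```bash
cd .;python3 shot.py wrist w24; python3 g.py .5389 -.2038 .0435 94.2
```

```text
t 32.07 tcp [ 0.5388 -0.2038  0.0436] yaw 94.1 tilt -1.0 gap 0.162 F [-0.4  0.3 -0.3] q [-0.56  0.75  1.69 -0.    0.69 -0.63]
delta [-0.0001  0.0003  0.0003] twist -0.004
```

View pics/w24.png

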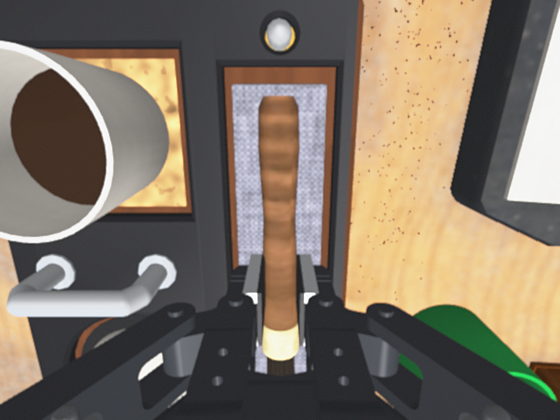

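>>> move_arm --pt "0 0 0.002 0 0" --pt "0 0 0.003 0 0" --pt "0 0 0.003 0 15" --pt "0 0 0.002 0 22" --pt "0 0 0 0 28" --pt "0 0 -0.01 0 28" --pt "0 0 -0.05 0 28" --pt "0 0 -0.12 0 28"

```text
t: 32.73
tcp_pos: [0.5368, -0.2027, 0.0897]
tool_rot: [0.681, 0.732, -0.001, -0.003]
force: [0.1, -0.1, 0.1]
finger_gap: 0.279
```

>>> move_arm --pt "0 0 -0.08 0 28" --pt "0 0 -0.16 0 28" --pt "0 0 -0.25 0 28" --pt "0 0 -0.32 0 28" --pt "0.05 0 -0.36 0 40" --pt "0.08 0 -0.36 0 40" --pt "0.1 0 -0.36 0 40" --pt "0.1 0 -0.36 0 40"

```text
t: 33.4
tcp_pos: [0.5345, -0.1615, 0.2347]
tool_rot: [0.681, 0.733, -0.0, -0.002]
force: [0.2, -0.2, -0.8]
finger_gap: 0.402
```

```bash
cd .;python3 shot.py wrist w25; python3 g.py .5389 -.2038 .0435 94.2
```

```text
t 33.45 tcp [ 0.5347 -0.1625  0.2343] yaw 94.19 tilt -1.0 gap 0.395 F [-1.   0.2  0.5] q [-0.49  0.45  1.61 -0.    1.09 -0.57]
delta [-0.1044  0.0042  0.4768] twist -0.0
```

View pics/w25.png

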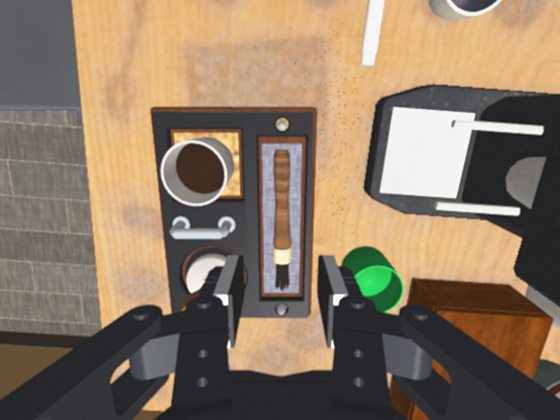

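>>> move_arm --pt "-0.05 0 -0.01 0 40" --pt "-0.1 -0.02 -0.03 0 40" --pt "-0.17 -0.04 -0.04 0 40" --pt "-0.22 -0.06 -0.05 0 40" --pt "-0.26 -0.08 -0.05 0 40" --pt "-0.28 -0.08 -0.05 0 40" --pt "-0.28 -0.08 -0.05 0 40" --pt "-0.28 -0.08 -0.05 0 40"

```text
t: 34.12
tcp_pos: [0.5117, -0.2777, 0.2544]
tool_rot: [0.682, 0.732, 0.0, -0.001]
force: [0.5, 0.6, -0.9]
finger_gap: 0.4
```

```bash
cd .;python3 shot.py wrist w26; python3 shot.py top t26; python3 g.py .5389 -.2038 .0435 94.2
```

```text
t 34.22 tcp [ 0.5119 -0.2767  0.2549] yaw 94.14 tilt -1.0 gap 0.402 F [0.4 0.4 0.7] q [-0.69  0.46  1.53  0.    1.16 -0.76]
delta [0.176  0.0811 0.5286] twist -0.002
```

View pics/w26.png

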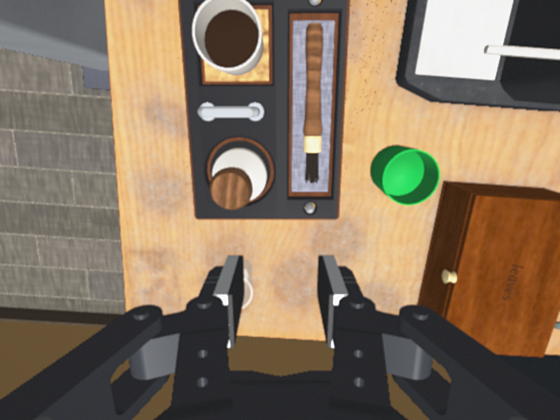

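View pics/t26.png

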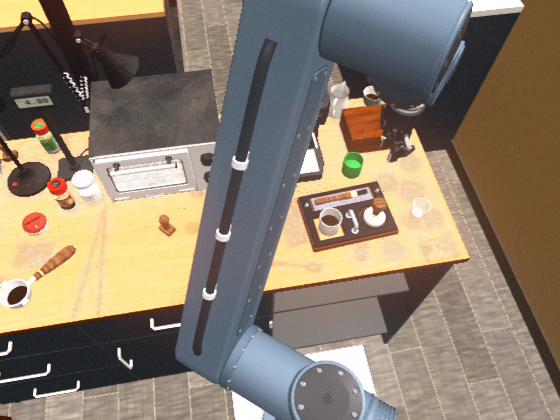

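Run:
```python
from m2 import *
F='pics/w26.npz';p,d,W=pts(F)
print('well',ray(F,240,172,.030).round(4),'tamp top',ray(F,231.5,188,.105).round(4))
hsv=cv2.cvtColor(p,cv2.COLOR_RGB2HSV);H,S,V=[hsv[...,i].astype(int) for i in range(3)]
rect(F,box((S<45)&(V>150),205,272,140,206),.043,'foot')
e=ray(F,[314,312],[24,186],.036);print('brush',e.round(4),e.mean(0).round(4),np.linalg.norm(e[0]-e[1]))
m=box((W[...,2]>.066)&(W[...,2]<.09),185,270,0,80);rect(F,m,.078,'rim')
F='pics/w25.npz'
e=ray(F,[282,281],[150,290],.036);print('brush25',e.round(4),e.mean(0).round(4),np.linalg.norm(e[0]-e[1]))
s=ray(F,[281.5]*2,[136,297],.030);print('trough',s.mean(0).round(4))
# marker/stamp/glass before vs after in top
f0='pics/top0.npz';f1='pics/t26.npz'
a=pts(f0)[0].astype(int);b=pts(f1)[0].astype(int)
for n,bx in [('glass',(408,434,192,224)),('stamp',(152,182,208,242))]:
    u0,u1,v0,v1=bx;print(n,np.abs(a-b)[v0:v1,u0:u1].mean())
```

```text
well [ 0.4693 -0.271   0.03  ] tamp top [ 0.4707 -0.2713  0.105 ]
foot c 473.2 -266.7 wh 42.9 56.1 ang 60.48 pix [242.4 170.1]
brush [[ 0.5335 -0.1262  0.036 ]
 [ 0.5466 -0.2795  0.036 ]] [ 0.5401 -0.2028  0.036 ] 0.15388462011144907
rim c 459.7 -149.5 wh 56.3 52.2 ang 4.04 pix [227.6  34.4]
brush25 [[ 0.5344 -0.1257  0.036 ]
 [ 0.5448 -0.2778  0.036 ]] [ 0.5396 -0.2017  0.036 ] 0.15244858892754884
trough [ 0.5396 -0.2015  0.03  ]
glass 7.890625
stamp 5.830065359477124
```

```bash
python3 -c "
from station import manip
print(manip.sign_off())"
```

```text
the job is handed in; nothing more can be done
None
```

I lowered the deck onto its base and put the tamper, dosing cup and brush back in it. I handed the job in at about 34 s with the gripper open and clear of everything. Signing off returned no verdict.

**Deck:** I lined it up by watching the pin holes and pins in the wrist camera. Both pins came up through the holes and the deck was resting on the base before I picked up any tool. I did not measure its final height directly.

**Tools, from the last wrist pictures (expected positions from where the deck was set down):**

| Tool | Measured (x, y), mm | Expected (x, y), mm | Difference |
|---|---|---|---|
| Tamper, top of grip | 471, -271 | 468, -271 (round well) | about 3 mm, upright |
| Dosing cup, rim | 459, -145 to 460, -150 | 459, -148 (square well) | 1–3 mm, rim at about 78 mm, so it is on the base |
| Brush, centre | 540, -202 | 539, -204 (trough) | about 2 mm, aligned with the trough |

**Look-alikes:** the stamp and shot glass appear unchanged between the first and last top pictures. The marker was hidden by the arm in the last top picture. Its visible end showed in a wrist picture taken just after the brush was released, but I did not measure it, and I never reached near it.

**Checks that disagreed:**
- **Camera offset:** the top and wrist cameras differed by about 5 mm in x, so I used the wrist camera.
- **Tamper foot:** a colour mask put it about 5 mm off, but the grip partly hid the foot, so I relied on the position of the grip's top instead.

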